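Stow the burnishers, break the lid stay and shut the tool chest

TASK

Take the tin out of the tool chest and stand it upright, wholly on the round green mat, and lay every burnisher from the bench flat in the chest's tray with its steel tip slid under the brass hold-down bar until it nearly reaches the back wall. Then, with the lid still up, press the red tab to break the locked lid stay at its knuckle, and only after that bring the lid down by its handle and set it gently, fully shut, without letting it drop. Leave the jars, the hammer and the brick where they are.

Things in the scene. Friction and masses are not known exactly. Their poses are not given: they have to be found in the camera images.
- chest: Fixed blue tool chest, 220 (x) x 300 (y) x 120 mm high, walls 10 mm; origin at the centre of its underside; x to its back (hinge side), y to its left, z up. The open tray on top is 45 mm deep: floor at z 75, x -100..100, y -140..140, rim at z 120. Drawer front below is only for show.
- hold_bar (a point): Middle of the underside of the brass hold-down bar that crosses the whole tray along the chest's y, 32 mm above the tray floor; bar 25 mm wide (chest x 45..70) and 8 mm thick. Behind it 30 mm of tray remain before the back wall. Axes as the chest's.
- lid_hinge (a point): Middle of the lid's hinge line, which runs along the chest's y at chest x 110, z 120 mm. Axes as the chest's.
- lid (a joint): Lid angle, rad: 0 shut, about 1.40 as found. Plate 220 x 300 x 10 mm, 0.7 kg. Until the stay is broken it cannot come down. Then its stiff hinge still holds it at angles over about 1.25; below about 1.0 it falls by its own weight unless held.
- lid_handle (a point): Middle of the lid's round steel bar handle, 12 mm thick, 100 mm long along the chest's y, axis 46 mm off the outer face; with the lid shut it is 185 mm in front of and 56 mm above the hinge line. With the lid up it is on the back side near the top. Pinched from above across the bar, the bar turns in the grip as the lid swings.
- stay (a joint): Bend of the lid stay at its knuckle, rad: about -0.12 as found (just past straight, against a stop: locked), 0 straight, growing as the knuckle folds down and back; about 2.5 with the lid shut. Friction keeps it where it is left while the lid stands up; breaking it takes a few newtons.
- stay_tab (a point): Middle of the red thumb tab at the stay's knuckle, a round bar 14 mm thick, sticking out 50 mm to the left (chest +y) of the stay, which stands outside the chest's left wall. Press it down along its arc (down and a little to the back): 10 mm takes it over centre, 25 to 50 mm folds it clearly, lid still nearly upright.
- stay_pivot (a point): Lower pivot of the stay, at chest x -40, y 162, z 120 mm; the knuckle swings about it, along the chest's x-z plane, at 85 mm.
- mat: Fixed round green mat, 110 mm across, 4 mm thick; origin at the centre of its underside.
- tin_center (a point): Centre of a closed round tin, 50 mm across and 62 mm high, standing in the chest's tray at the start; z up its axis; about 0.15 kg. It stands higher than the rim, so it would be in the lid's way.
- tool1_handle (a point): Centre of the brown wood handle of a burnisher (may be absent): handle 70 mm long, 22 by 22 mm square with rounded edges; x points along the tool to its steel tip. A round steel shank 8 mm thick and 50 mm long goes on from the handle; about 0.08 kg. Lies flat, handle centre 11 mm above what it lies on. Tips point roughly away from the robot at the start.
- tool1_tip (a point): Tip of the steel shank of tool1, 85 mm ahead of the handle centre.
- tool2_handle (a point): Centre of the red handle of a burnisher (may be absent): handle 70 mm long, 22 by 22 mm square with rounded edges; x points along the tool to its steel tip. A round steel shank 8 mm thick and 50 mm long goes on from the handle; about 0.08 kg. Lies flat, handle centre 11 mm above what it lies on. Tips point roughly away from the robot at the start.
- tool2_tip (a point): Tip of the steel shank of tool2, 85 mm ahead of the handle centre.
- tool3_handle (a point): Centre of the blue handle of a burnisher (may be absent): handle 70 mm long, 22 by 22 mm square with rounded edges; x points along the tool to its steel tip. A round steel shank 8 mm thick and 50 mm long goes on from the handle; about 0.08 kg. Lies flat, handle centre 11 mm above what it lies on. Tips point roughly away from the robot at the start.
- tool3_tip (a point): Tip of the steel shank of tool3, 85 mm ahead of the handle centre.
- tool4_handle (a point): Centre of the yellow handle of a burnisher (may be absent): handle 70 mm long, 22 by 22 mm square with rounded edges; x points along the tool to its steel tip. A round steel shank 8 mm thick and 50 mm long goes on from the handle; about 0.08 kg. Lies flat, handle centre 11 mm above what it lies on. Tips point roughly away from the robot at the start.
- tool4_tip (a point): Tip of the steel shank of tool4, 85 mm ahead of the handle centre.
- flux: Bystander, leave alone: white-capped jar, 56 mm across, 80 mm high; origin at its underside.
- hammer: Bystander, leave alone: hammer lying on the bench; origin at its underside.
- firebrick: Bystander, leave alone: terracotta soldering brick, 110 x 60 x 30 mm; origin at its underside.
- jar: Bystander, leave alone: amber jar, 64 mm across, 90 mm high; origin at its underside.
Not all that is in view belongs to the job. Leave any black or turquoise look-alike of the part that bears tin_center alone.

How it is judged:
By the outcome, as a careful person would: the job done as asked, in the order asked, and still so for the second after the job is handed in, with the robot touching nothing.
Of tool1, tool2, tool3, tool4 only 2 to 4 are there at a start; the rules pass over those that are not, and their reading is None.
At some moment in a run one of tool1, tool2, tool3, tool4 may be knocked a few centimetres aside while the robot is not near it.
It also fails if it takes over 210 s, if anything falls off the work surface, if the arm or the gripper's body presses on something with over 40 N, if the wrist force passes 120 N, or if a joint passes its speed limit or range.

ROBOT

A 6-joint arm with a two-finger parallel gripper is mounted at the origin on the work surface. World frame = base frame: x ahead of the robot, y to its left, z up, the work surface at z = 0. Lengths are in m, angles in rad, forces in N, time in s.
With the tool pointing down it reaches from about 0.3 to 0.775 m from the base axis. Payload 14.6 kg.
Tool frame: the origin (TCP) lies on the mounting face of the last link; the fingertips stand 199 mm ahead of it and the grasp point (between the pads) lies 180 mm ahead of it; z points along the fingers, y is the line along which they close (so a half turn about z gives the same grasp; the last joint's range is limited). The gripper opens to 94 mm and grips with 3 to 60 N. Pads are 16 mm wide; open, the fingers measure 119 mm over their backs; the gripper's body (75 mm by 177 mm) begins 78 mm behind the grasp point.
Start: joints at [-1.253, 0.3, 1.521, -0, 1.321, -0.067], TCP at [0.206, -0.51, 0.405] pointing down, gripper open.
Joint ranges: [-3.03, 3.03], [-0.79, 2.21], [0.23, 2.52], [-1.04, 4.18], [0, 3.07], [-2.55, 2.55]. Speed limits (rad/s): [2.22, 2.22, 2.57, 3.14, 3.14, 3.14].

INTERFACE

Orientations are given as [roll, pitch, yaw] about the fixed x, y, z axes, in that order (R = Rz(yaw) Ry(pitch) Rx(roll)).
In Python, from station import get_obs, camera, hand_in gives the robot as it stands.
- The arm moves only by the tool apply_moves, never from a script. Its argument "increments" is a list of rows, each an object of numbers: "tx", "ty", "tz": the shift along the tool's x, y, z as a fraction of full scale; "ax", "ay", "az": the turn, a rotation vector about the tool's x, y, z as a fraction of full scale. In form: [{"tx": .., "ty": .., "tz": .., "ax": .., "ay": .., "az": ..}, ...]. A call has 1 to 12 rows; each row shifts and turns the commanded pose from where the row before left it, along the tool's axes as they then stand; what a row does not reach is not made up. Full scale, the value 1, is 30 mm for a shift and 5 degrees for a turn. A row lasts 1/8 s, in which the tool goes at most 62.5 mm and 10.7 degrees, less where a joint would pass 70% of its speed; a pose out of reach is approached as far as the arm can. A call with a number of a shift or a turn outside -1 to 1 is refused whole. A call with a gripper value outside its range is refused whole. "jaw" is the closure, from 0 (fully open) to 1 (shut), set as the call begins (left out, the last holds). The fingers move at their own pace and stop on an object; "force" is the grip in N (left out, the last holds). Time passes only in rows, so rows that do not move let the fingers close. It gives the time, the measured TCP pose, the force, the opening and the grip force at its end, in the units of the state.
- get_obs(): the state, without advancing time (a new reading comes with each control period).
- camera(name): name is "scene" or "top" or "wrist"; returns a dict with "pixels" (420x560x3 uint8, red, green, blue), "camera_matrix" (3x3 intrinsics, pixels), "R" (3x3) and "t" (3): a world point X has camera coordinates R X + t; the wrist camera has in their place "T_tool_cam" (4x4, takes a point from camera to tool coordinates, whose origin is the TCP and whose axes are the flange's). Camera axes: x right, y down, z forward; pixel columns grow to the right and rows downward; lengths in m; the calibration is good to about 2 mm. A picture is of the moment at which its call begins: read the wrist's pose just before it. There is no depth.
- hand_in(): hands the job in; it is judged then, once.
The state is a dict: "time_s": time; "qpos": joint angles; "joint_vel": joint speeds; "tau": joint torques, N m; "ee_pos": TCP position; "eef_rot": TCP orientation; "force": force on the tool from outside, world axes, zero at the start; "moment": the same for the moment, N m; "grip_width": finger opening in m; "grip_force": force on a finger pad.
Only numpy, scipy, OpenCV 4.12 (cv2) and the standard library are available. Lean on these libraries where they do the work, as an engineer would, in place of code of your own. Each camera call takes 0.05 s, during which the arm holds its last target. There are 200 camera calls.

## Working session

There is one attempt and no reset: what is moved stays moved. The work goes in short steps, Python scripts to look and compute and a tool call to move; the robot and the scene stay as the last step left them, time stands still between calls to the robot, and variables do not carry over. Pictures are saved under pics/ and viewed, at most 14 in all, crops included, and the job is handed in when it is done.

Besides the shell and the picture viewer there is one more tool, called after "Call:" as name([rows], argument=value, ...), one row to a line, values as JSON. apply_moves: Moves the arm, as the interface text tells. Its arguments: {"type":"object","properties":{"increments":{"type":"array"},"jaw":{"type":"number"},"force":{"type":"number"}},"required":["increments"]}

```bash
mkdir -p pics; ls
cat > h.py <<'E'
import numpy as np, cv2, pickle
from station import get_obs, camera
from scipy.spatial.transform import Rotation as Ro
def snap(name,fn):
    o=get_obs(); c=camera(name)
    if 'R' not in c:
        T=np.eye(4);T[:3,:3]=Ro.from_euler('xyz',o['eef_rot']).as_matrix();T[:3,3]=o['ee_pos']
        M=np.linalg.inv(T@c['T_tool_cam']); c['R'],c['t']=M[:3,:3],M[:3,3]
    pickle.dump(c,open('pics/'+fn+'.pkl','wb')); cv2.imwrite('pics/'+fn+'.png',c['pixels'][:,:,::-1]); return c
def load(fn): return pickle.load(open('pics/'+fn+'.pkl','rb'))
def ray(c,u,v,z):
    R=np.array(c['R']);t=np.array(c['t']).ravel();d=R.T@np.linalg.inv(c['camera_matrix'])@[u,v,1.];C=-R.T@t
    return C+d*(z-C[2])/d[2]
def proj(c,X):
    p=np.array(c['camera_matrix'])@(np.array(c['R'])@np.array(X)+np.array(c['t']).ravel());return p[:2]/p[2]
E
python3 - <<'E'
from h import *
for n in ('scene','top','wrist'):
    c=snap(n,n+'0'); print(n, np.round(-np.array(c['R']).T@np.array(c['t']).ravel(),3), np.round(c['camera_matrix'][0][0]))
print(get_obs())
a=cv2.imread('pics/scene0.png');b=cv2.imread('pics/top0.png')
E
```

```text
pics
scene [1.338 0.011 0.928] 407.0
top [0.343 0.053 1.176] 390.0
wrist [ 0.272 -0.484  0.383] 347.0
{'time_s': 0.15, 'qpos': array([-1.25259859e+00,  3.00363291e-01,  1.52139513e+00, -1.58424142e-05,
        1.32069882e+00, -6.65521217e-02]), 'joint_vel': array([ 0.00082721, -0.00231867, -0.00047974, -0.0001706 , -0.00057263,
        0.00093493]), 'tau': array([ 1.98573398e-04, -5.31961083e+01, -3.52823424e+01,  7.07652722e-02,
        2.35816045e-02, -6.14967303e-05]), 'ee_pos': array([ 0.20644719, -0.50977182,  0.40422406]), 'eef_rot': array([-3.14072896e+00, -4.21856876e-05,  3.84753768e-01]), 'force': array([0.52598507, 0.21403984, 0.48152721]), 'moment': array([-0.02423115, -0.03194057,  0.05124018]), 'grip_force': 0.0, 'grip_width': 0.09365870049092229}
```

View pics/top0.png

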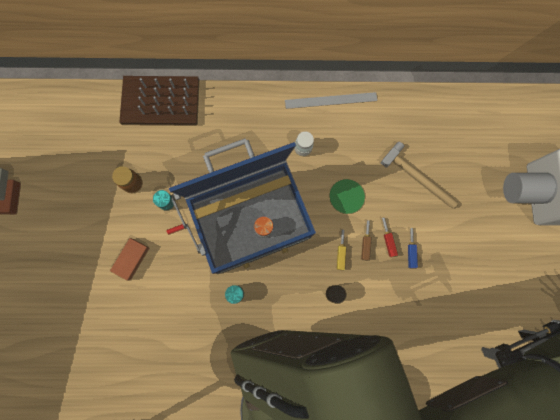

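View pics/scene0.png

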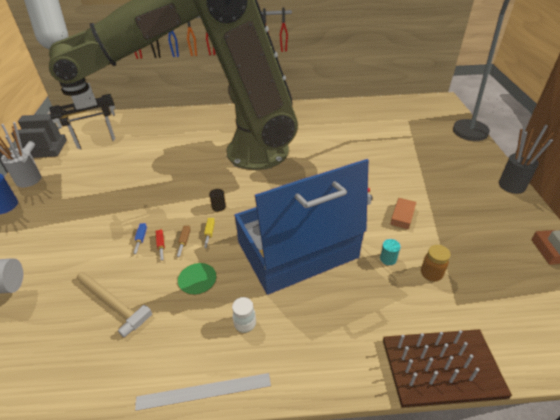

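Top view: the orange tin stands in the tray at (263,226). Look-alikes are turquoise at (162,198) and (234,294), and black at (336,294), all outside the chest. All 4 burnishers are there: yellow (342,255), brown (367,245), red (391,242), blue (412,254). The mat is at (347,196) and the red tab at (177,229).

Run:
```python
import cv2
a=cv2.imread('pics/top0.png')[130:280,155:430]
a=cv2.resize(a,None,fx=2.9,fy=2.9,interpolation=cv2.INTER_CUBIC);cv2.imwrite('pics/c1.png',a);print(a.shape)
```

```text
(435, 798, 3)
```

View pics/c1.png

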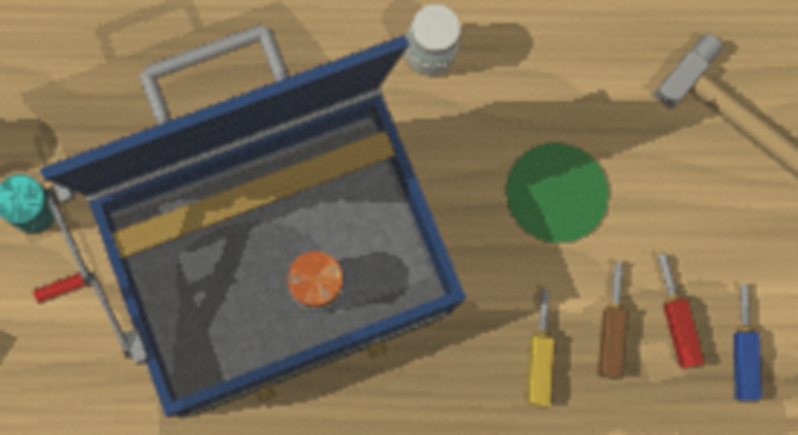

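Close crop: the orange tin top is at (315,278), rim front corners at (170,413) and (463,297), left-back rim at about (95,205), mat centre at (558,192), red tab from (37,295) to (88,282), and the four tools are plain.

```bash
cat >> h.py <<'E'
def cr(c,x,y,z,ox=155,oy=130,f=2.9): return ray(c,x/f+ox-.3,y/f+oy-.3,z)
E
python3 - <<'E'
from h import *
np.set_printoptions(precision=4,suppress=True)
c=load('top0')
FL=cr(c,170,413,.12);FR=cr(c,463,297,.12);BL=cr(c,95,205,.12)
print('FL,FR,BL',FL,FR,BL,np.linalg.norm(FL-FR),np.linalg.norm(FL-BL))
y=(FL-FR)[:2];yaw=np.arctan2(-y[0],y[1]);print('yaw',np.degrees(yaw))
R=np.array([[np.cos(yaw),-np.sin(yaw)],[np.sin(yaw),np.cos(yaw)]])
O=(FL+FR)[:2]/2+R@[.11,0];print('origin',O)
for n,x,yy,z in [('tin',315,278,.137),('mat',558,192,.004),('barL',121,246,.115),('barR',395,149,.115),('BRin',378,120,.12),('tabend',37,295,.2),('tabin',88,282,.2),('pivot',135,350,.12),('jarwhite',435,28,.08),('turq',22,198,.062),('handleL',147,75,.33),('handleR',265,32,.33)]:
    p=cr(c,x,yy,z);print(n,p,'chest',R.T@(p[:2]-O))
for n,h0,h1,t in [('yel',(540,403),(543,337),(544,290)),('brn',(612,376),(615,307),(618,262)),('red',(693,364),(677,300),(662,256)),('blu',(748,399),(746,330),(745,285))]:
    a=cr(c,*h0,.022);b=cr(c,*h1,.022);tt=cr(c,*t,.011);d=tt-a
    print(n,'hc',(a+b)/2,'len',np.linalg.norm(a-b),np.linalg.norm((tt-a)[:2]),'yaw',np.degrees(np.arctan2(d[1],d[0])),tt)
E
```

```text
FL,FR,BL [0.3724 0.1994 0.12  ] [ 0.4799 -0.0722  0.12  ] [0.5673 0.2762 0.12  ] 0.2921543035178662 0.20951699362706286
yaw 21.6051813077255
origin [0.5284 0.1041]
tin [0.4952 0.0668 0.137 ] chest [-0.0446 -0.0225]
mat [ 0.6075 -0.1895  0.004 ] chest [-0.0346 -0.3022]
barL [0.5287 0.251  0.115 ] chest [0.0544 0.1365]
barR [ 0.6247 -0.0097  0.115 ] chest [ 0.0476 -0.1413]
BRin [0.6522 0.0068 0.12  ] chest [ 0.0793 -0.1361]
tabend [0.4708 0.3059 0.2   ] chest [0.0207 0.2088]
tabin [0.4822 0.2625 0.2   ] chest [0.0153 0.1643]
pivot [0.43   0.2335 0.12  ] chest [-0.0439  0.1565]
jarwhite [ 0.7618 -0.0538  0.08  ] chest [ 0.1588 -0.2327]
turq [0.5865 0.3616 0.062 ] chest [0.1488 0.218 ]
handleL [0.6264 0.1959 0.33  ] chest [0.1249 0.0493]
handleR [0.6622 0.1046 0.33  ] chest [ 0.1246 -0.0488]
yel hc [ 0.4183 -0.1623  0.022 ] len 0.06688419900752765 0.11699660311936458 yaw -4.917523129306561 [ 0.5015 -0.1697  0.011 ]
brn hc [ 0.4473 -0.2371  0.022 ] len 0.07074098988340008 0.11995724423084507 yaw -6.889790765200165 [ 0.5311 -0.2484  0.011 ]
red hc [ 0.457  -0.3111  0.022 ] len 0.06684311788590201 0.11558998601737965 yaw 11.224819697903113 [ 0.5376 -0.295   0.011 ]
blu hc [ 0.4239 -0.3729  0.022 ] len 0.07011536963219679 0.1185276271147909 yaw -4.3253179975051905 [ 0.5071 -0.3805  0.011 ]
```

```bash
cat >> h.py <<'E'
CH=[np.array([.5284,.1041]),np.radians(21.5)]
def c2w(x,y,z=0):
    O,a=CH;return np.array([O[0]+x*np.cos(a)-y*np.sin(a),O[1]+x*np.sin(a)+y*np.cos(a),z])
def w2c(p):
    O,a=CH;d=np.array(p)[:2]-O;return np.array([d[0]*np.cos(a)+d[1]*np.sin(a),-d[0]*np.sin(a)+d[1]*np.cos(a)])
def go(*tg):
    "targets: (grasp xyz, yaw deg or None); prints units: az first (in place), then shift in the new tool frame"
    o=get_obs();p=np.array(o['ee_pos'])-[0,0,.18];r,pi,y=o['eef_rot']
    print('t',round(o['time_s'],1),'grasp',p.round(4),'rpy deg',np.degrees([r,pi,y]).round(1),'F',np.array(o['force']).round(1),'w',round(o['grip_width'],3),round(o['grip_force'],1))
    for q,yt in tg:
        if yt is not None:
            n=np.radians(yt);da=(n-y+np.pi)%(2*np.pi)-np.pi;print(' az %.2f'%(-np.degrees(da)/5),end='');y=n
        d=(np.array(q)-p)/.03;c,s=np.cos(y),np.sin(y)
        print(' tx %.2f ty %.2f tz %.2f'%(c*d[0]+s*d[1],s*d[0]-c*d[1],-d[2]));p=np.array(q)
E
python3 -c "
from h import *
go(((.495,.067,.22),None),((.495,.067,.115),None))"
```

```text
t 0.1 grasp [ 0.2064 -0.5098  0.2242] rpy deg [-180.   -0.   22.] F [0.5 0.2 0.5] w 0.094 0.0
 tx 16.13 ty -14.21 tz 0.14
 tx 0.00 ty 0.00 tz 3.50
```

Call:
apply_moves([
  {"tx": 0.95,"ty": -0.835},
  {"tx": 0.95,"ty": -0.835},
  {"tx": 0.95,"ty": -0.835},
  {"tx": 0.95,"ty": -0.835},
  {"tx": 0.95,"ty": -0.835},
  {"tx": 0.95,"ty": -0.835},
  {"tx": 0.95,"ty": -0.835},
  {"tx": 0.95,"ty": -0.835},
  {"tx": 0.95,"ty": -0.835},
], jaw=0)

```text
schema error: expected keys tx, ty, tz, ax, ay, az
```

Call:
apply_moves([
  {"tx": 0.95,"ty": -0.835},
  {"tx": 0.95,"ty": -0.835},
  {"tx": 0.95,"ty": -0.835},
  {"tx": 0.95,"ty": -0.835},
  {"tx": 0.95,"ty": -0.835},
  {"tx": 0.95,"ty": -0.835},
  {"tx": 0.95,"ty": -0.835},
  {"tx": 0.95,"ty": -0.835},
  {},
  {},
])

```text
schema error: expected keys tx, ty, tz, ax, ay, az
```

```bash
python3 -c "
from h import *
c=snap('wrist','w1');go(((.495,.067,.22),None),((.495,.067,.115),None))
print(proj(c,[.495,.067,.137]),[proj(c,c2w(*p)).round() for p in [(-.11,.15,.12),(-.11,-.15,.12),(.1,-.14,.12),(.045,0,.115)]])"
```

```text
t 0.2 grasp [ 0.2064 -0.5098  0.2243] rpy deg [-180.   -0.   22.] F [ 0.2 -0.5 -0.2] w 0.094 0.0
 tx 16.13 ty -14.21 tz 0.14
 tx 0.00 ty 0.00 tz 3.50
[-799.9966888  -953.56112144] [array([-950., -616.]), array([-335., -607.]), array([ -622., -1556.]), array([ -860., -1194.])]
```

View pics/w1.png

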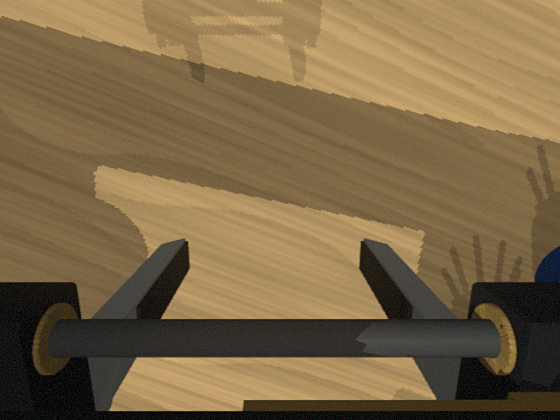

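The move was refused because every row needs all six keys. The picture only shows bare bench with the fingertips at (185,240) and (365,240).

Call:
apply_moves([
  {"tx": 0.95,"ty": -0.835,"tz": 0,"ax": 0,"ay": 0,"az": 0},
  {"tx": 0.95,"ty": -0.835,"tz": 0,"ax": 0,"ay": 0,"az": 0},
  {"tx": 0.95,"ty": -0.835,"tz": 0,"ax": 0,"ay": 0,"az": 0},
  {"tx": 0.95,"ty": -0.835,"tz": 0,"ax": 0,"ay": 0,"az": 0},
  {"tx": 0.95,"ty": -0.835,"tz": 0,"ax": 0,"ay": 0,"az": 0},
  {"tx": 0.95,"ty": -0.835,"tz": 0,"ax": 0,"ay": 0,"az": 0},
  {"tx": 0.95,"ty": -0.835,"tz": 0,"ax": 0,"ay": 0,"az": 0},
  {"tx": 0.95,"ty": -0.835,"tz": 0,"ax": 0,"ay": 0,"az": 0},
  {"tx": 0.95,"ty": -0.835,"tz": 0,"ax": 0,"ay": 0,"az": 0},
], jaw=0)

```text
time_s: 1.32
ee_pos: [0.3599, -0.2033, 0.4047]
eef_rot: [3.142, -0.0, 0.385]
force: [-0.3, -0.8, -0.4]
grip_width: 0.094
grip_force: 0.0
```

Call:
apply_moves([
  {"tx": 0.95,"ty": -0.835,"tz": 0,"ax": 0,"ay": 0,"az": 0},
  {"tx": 0.95,"ty": -0.835,"tz": 0,"ax": 0,"ay": 0,"az": 0},
  {"tx": 0.95,"ty": -0.835,"tz": 0,"ax": 0,"ay": 0,"az": 0},
  {"tx": 0.95,"ty": -0.835,"tz": 0,"ax": 0,"ay": 0,"az": 0},
  {"tx": 0.95,"ty": -0.835,"tz": 0,"ax": 0,"ay": 0,"az": 0},
  {"tx": 0.95,"ty": -0.835,"tz": 0,"ax": 0,"ay": 0,"az": 0},
  {"tx": 0.95,"ty": -0.835,"tz": 0,"ax": 0,"ay": 0,"az": 0},
  {"tx": 0.95,"ty": -0.835,"tz": 0,"ax": 0,"ay": 0,"az": 0},
  {"tx": 0,"ty": 0,"tz": 0,"ax": 0,"ay": 0,"az": 0},
  {"tx": 0,"ty": 0,"tz": 0,"ax": 0,"ay": 0,"az": 0},
])

```text
time_s: 2.58
ee_pos: [0.4955, 0.0665, 0.4045]
eef_rot: [-3.142, 0.0, 0.385]
force: [0.6, -0.4, 0.5]
grip_width: 0.0941
grip_force: 0.0
```

```bash
python3 -c "
from h import *
c=snap('wrist','w2');go(((.495,.067,.22),None),((.495,.067,.115),None))
print(proj(c,[.495,.067,.137]),[proj(c,c2w(*p)).round() for p in [(-.11,.15,.12),(-.11,-.15,.12),(.1,-.14,.12),(.045,0,.115)]])"
```

```text
t 2.6 grasp [0.4954 0.0662 0.2246] rpy deg [180.   0.  22.] F [-1.1  0.1  0.3] w 0.094 0.0
 tx -0.00 ty -0.03 tz 0.15
 tx 0.00 ty 0.00 tz 3.50
[272.25168676 220.57323137] [array([ 64., 288.]), array([425., 292.]), array([446.,  12.]), array([243.,  95.])]
```

View pics/w2.png

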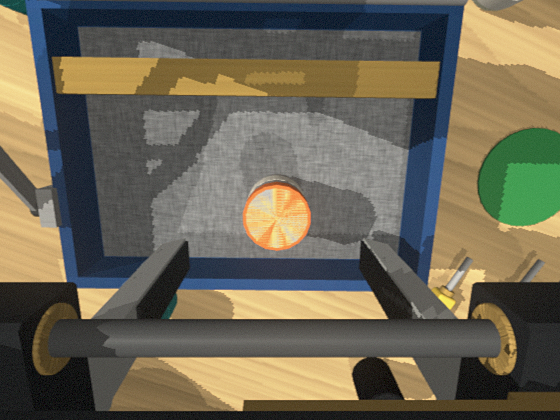

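Wrist view: tin top at (277,217), chest rim front corners at (67,289) and (430,288), bar front edge from (56,96) to (437,98), mat at (535,177). I'll refine the chest, tin and mat from this.

Run:
```python
import h
from h import *
from scipy.optimize import least_squares
c=load('w2')
P=[((-.11,.15,.12),(67,289)),((-.11,-.15,.12),(430,288)),((.045,.14,.115),(56,96)),((.045,-.14,.115),(437,98)),((.07,.14,.115),(52,58)),((.07,-.14,.115),(438,62))]
def f(q):
    h.CH=[q[:2],q[2]];return np.concatenate([proj(c,c2w(*a))-b for a,b in P])
s=least_squares(f,[.5284,.1041,.375]);print(s.x,np.degrees(s.x[2]),s.fun.round(1))
print('tin',ray(c,277,217,.137),'mat',ray(c,535,177,.004))
```

```text
[0.52869437 0.10168176 0.38149063] 21.857802770581213 [ 1.3  1.  -1.5  3.5  0.1 -1.  -1.  -1.2 -1.1  0.4  2.1 -1.6]
tin [0.49885681 0.06478636 0.137     ] mat [ 0.61455124 -0.19628578  0.004     ]
```

Call:
apply_moves([
  {"tx": 0.07,"ty": 0.06,"tz": 0.9,"ax": 0,"ay": 0,"az": 0},
  {"tx": 0,"ty": 0,"tz": 0.9,"ax": 0,"ay": 0,"az": 0},
  {"tx": 0,"ty": 0,"tz": 0.9,"ax": 0,"ay": 0,"az": 0},
  {"tx": 0,"ty": 0,"tz": 0.9,"ax": 0,"ay": 0,"az": 0},
  {"tx": 0,"ty": 0,"tz": 0.1,"ax": 0,"ay": 0,"az": 0},
  {"tx": 0,"ty": 0,"tz": 0,"ax": 0,"ay": 0,"az": 0},
])

```text
time_s: 3.38
ee_pos: [0.4984, 0.0655, 0.2945]
eef_rot: [3.141, -0.001, 0.384]
force: [-0.5, -0.1, 0.2]
grip_width: 0.0941
grip_force: 0.0
```

Call:
apply_moves([
  {"tx": 0,"ty": 0,"tz": 0,"ax": 0,"ay": 0,"az": 0},
  {"tx": 0,"ty": 0,"tz": 0,"ax": 0,"ay": 0,"az": 0},
  {"tx": 0,"ty": 0,"tz": 0,"ax": 0,"ay": 0,"az": 0},
  {"tx": 0,"ty": 0,"tz": 0,"ax": 0,"ay": 0,"az": 0},
  {"tx": 0,"ty": 0,"tz": 0,"ax": 0,"ay": 0,"az": 0},
  {"tx": 0,"ty": 0,"tz": 0,"ax": 0,"ay": 0,"az": 0},
], jaw=1, force=20)

```text
time_s: 4.12
ee_pos: [0.4983, 0.0659, 0.2937]
eef_rot: [-3.142, -0.0, 0.385]
force: [-0.5, -0.2, -0.1]
grip_width: 0.0504
grip_force: 20.0
```

```bash
sed -i 's/^CH=.*/CH=[np.array([.5286,.1025]),np.radians(21.8)]/' h.py; python3 -c "
from h import *
go(((.498,.065,.215),None),((.609,-.191,.215),None),((.609,-.191,.046),None))"
```

```text
t 4.1 grasp [0.4983 0.0659 0.1137] rpy deg [-180.   -0.   22.] F [-0.5 -0.2 -0.1] w 0.05 20.0
 tx -0.02 ty 0.03 tz -3.38
 tx 0.23 ty 9.30 tz -0.00
 tx 0.00 ty 0.00 tz 5.63
```

Call:
apply_moves([
  {"tx": 0,"ty": 0,"tz": -0.85,"ax": 0,"ay": 0,"az": 0},
  {"tx": 0,"ty": 0,"tz": -0.85,"ax": 0,"ay": 0,"az": 0},
  {"tx": 0,"ty": 0,"tz": -0.85,"ax": 0,"ay": 0,"az": 0},
  {"tx": 0,"ty": 0,"tz": -0.85,"ax": 0,"ay": 0,"az": 0},
  {"tx": 0,"ty": 0,"tz": 0,"ax": 0,"ay": 0,"az": 0},
])

```text
time_s: 4.75
ee_pos: [0.4983, 0.0659, 0.3968]
eef_rot: [3.141, -0.003, 0.385]
force: [0.2, -0.4, -1.6]
grip_width: 0.0502
grip_force: 20.0
```

Call:
apply_moves([
  {"tx": 0.02,"ty": 0.845,"tz": 0,"ax": 0,"ay": 0,"az": 0},
  {"tx": 0.02,"ty": 0.845,"tz": 0,"ax": 0,"ay": 0,"az": 0},
  {"tx": 0.02,"ty": 0.845,"tz": 0,"ax": 0,"ay": 0,"az": 0},
  {"tx": 0.02,"ty": 0.845,"tz": 0,"ax": 0,"ay": 0,"az": 0},
  {"tx": 0.02,"ty": 0.845,"tz": 0,"ax": 0,"ay": 0,"az": 0},
  {"tx": 0.02,"ty": 0.845,"tz": 0,"ax": 0,"ay": 0,"az": 0},
  {"tx": 0.02,"ty": 0.845,"tz": 0,"ax": 0,"ay": 0,"az": 0},
  {"tx": 0.02,"ty": 0.845,"tz": 0,"ax": 0,"ay": 0,"az": 0},
  {"tx": 0.02,"ty": 0.845,"tz": 0,"ax": 0,"ay": 0,"az": 0},
  {"tx": 0.02,"ty": 0.845,"tz": 0,"ax": 0,"ay": 0,"az": 0},
  {"tx": 0.02,"ty": 0.845,"tz": 0,"ax": 0,"ay": 0,"az": 0},
  {"tx": 0,"ty": 0,"tz": 0,"ax": 0,"ay": 0,"az": 0},
])

```text
time_s: 6.25
ee_pos: [0.6092, -0.1912, 0.3933]
eef_rot: [-3.14, 0.002, 0.383]
force: [-0.5, -0.6, -1.5]
grip_width: 0.0498
grip_force: 20.0
```

```bash
python3 -c "
from h import *
c=snap('wrist','w3');go(((.609,-.191,.0437),None))
hs=cv2.cvtColor(c['pixels'],cv2.COLOR_RGB2HSV);m=cv2.inRange(hs,(55,90,30),(72,255,255));ys,xs=np.nonzero(m);print(len(xs),xs.min(),xs.max(),ys.min(),ys.max())
for u,v in [(xs.min(),ys[xs==xs.min()].mean()),(xs.max(),ys[xs==xs.max()].mean()),(xs[ys==ys.min()].mean(),ys.min())]: print(u,v,ray(c,u,v,.004))"
```

```text
t 6.3 grasp [ 0.6091 -0.1903  0.2137] rpy deg [-1.799e+02  1.000e-01  2.200e+01] F [-0.5  0.8 -1.3] w 0.05 20.0
 tx -0.01 ty 0.02 tz 5.67
6328 41 324 136 416
41 365.0 [ 0.29499047 -0.00704633  0.004     ]
324 186.0 [ 0.63198652 -0.24007762  0.004     ]
272.0 136 [ 0.65988201 -0.16849717  0.004     ]
```

View pics/w3.png

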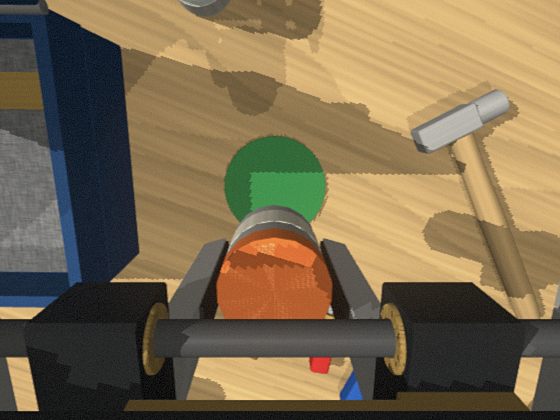

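Held tin at (275,285). The mat circle runs over columns 225..326 with its top at 136, so its centre is about (.610,-.192). The tin is within 2 mm of that, so I lower it.

Call:
apply_moves([
  {"tx": 0,"ty": 0.06,"tz": 0.9,"ax": 0,"ay": 0,"az": 0},
  {"tx": 0,"ty": 0,"tz": 0.9,"ax": 0,"ay": 0,"az": 0},
  {"tx": 0,"ty": 0,"tz": 0.9,"ax": 0,"ay": 0,"az": 0},
  {"tx": 0,"ty": 0,"tz": 0.9,"ax": 0,"ay": 0,"az": 0},
  {"tx": 0,"ty": 0,"tz": 0.9,"ax": 0,"ay": 0,"az": 0},
  {"tx": 0,"ty": 0,"tz": 0.6,"ax": 0,"ay": 0,"az": 0},
  {"tx": 0,"ty": 0,"tz": 0.4,"ax": 0,"ay": 0,"az": 0},
  {"tx": 0,"ty": 0,"tz": 0.12,"ax": 0,"ay": 0,"az": 0},
  {"tx": 0,"ty": 0,"tz": 0,"ax": 0,"ay": 0,"az": 0},
  {"tx": 0,"ty": 0,"tz": 0,"ax": 0,"ay": 0,"az": 0},
])

```text
time_s: 7.55
ee_pos: [0.6099, -0.1918, 0.2279]
eef_rot: [3.141, -0.001, 0.385]
force: [-0.6, 0.5, -1.0]
grip_width: 0.0497
grip_force: 20.0
```

```bash
python3 -c "
from h import *
go(((.61,-.192,.0437),None))"
```

```text
t 7.5 grasp [ 0.6099 -0.1918  0.0479] rpy deg [ 1.8e+02 -1.0e-01  2.2e+01] F [-0.6  0.5 -1. ] w 0.05 20.0
 tx 0.00 ty 0.01 tz 0.14
```

Call:
apply_moves([
  {"tx": 0,"ty": 0,"tz": 0.08,"ax": 0,"ay": 0,"az": 0},
  {"tx": 0,"ty": 0,"tz": 0.05,"ax": 0,"ay": 0,"az": 0},
  {"tx": 0,"ty": 0,"tz": 0.0,"ax": 0,"ay": 0,"az": 0},
])

```text
time_s: 7.92
ee_pos: [0.6097, -0.1917, 0.223]
eef_rot: [-3.141, 0.0, 0.385]
force: [-0.3, -0.2, -0.9]
grip_width: 0.0497
grip_force: 20.0
```

Call:
apply_moves([
  {"tx": 0,"ty": 0,"tz": 0.04,"ax": 0,"ay": 0,"az": 0},
  {"tx": 0,"ty": 0,"tz": 0.0,"ax": 0,"ay": 0,"az": 0},
])

```text
time_s: 8.18
ee_pos: [0.6098, -0.1917, 0.2227]
eef_rot: [3.141, -0.0, 0.385]
force: [-3.4, 1.0, 5.7]
grip_width: 0.0498
grip_force: 20.0
```

Call:
apply_moves([
  {"tx": 0,"ty": 0,"tz": -0.03,"ax": 0,"ay": 0,"az": 0},
  {"tx": 0,"ty": 0,"tz": 0,"ax": 0,"ay": 0,"az": 0},
  {"tx": 0,"ty": 0,"tz": 0,"ax": 0,"ay": 0,"az": 0},
  {"tx": 0,"ty": 0,"tz": 0,"ax": 0,"ay": 0,"az": 0},
  {"tx": 0,"ty": 0,"tz": -0.5,"ax": 0,"ay": 0,"az": 0},
  {"tx": 0,"ty": 0,"tz": -0.9,"ax": 0,"ay": 0,"az": 0},
  {"tx": 0,"ty": 0,"tz": -0.9,"ax": 0,"ay": 0,"az": 0},
  {"tx": 0,"ty": 0,"tz": -0.9,"ax": 0,"ay": 0,"az": 0},
  {"tx": 0,"ty": 0,"tz": -0.9,"ax": 0,"ay": 0,"az": 0},
  {"tx": 0,"ty": 0,"tz": -0.9,"ax": 0,"ay": 0,"az": 0},
  {"tx": 0,"ty": 0,"tz": -0.9,"ax": 0,"ay": 0,"az": 0},
], jaw=0)

```text
time_s: 9.55
ee_pos: [0.6095, -0.1916, 0.402]
eef_rot: [3.141, -0.001, 0.385]
force: [0.5, -0.3, -0.7]
grip_width: 0.0941
grip_force: 0.0
```

```bash
python3 -c "
from h import *
go();c=snap('top','t2');c=snap('scene','s2');snap('wrist','w4')
a=np.hstack([cv2.imread('pics/t2.png')[130:330,155:455],cv2.imread('pics/w4.png')[::2,::2][:200]]);cv2.imwrite('pics/c2.png',cv2.resize(a,None,fx=1.37,fy=1.37))"
```

```text
t 9.6 grasp [ 0.6095 -0.1916  0.222 ] rpy deg [180.  -0.  22.] F [ 0.5 -0.3 -0.7] w 0.094 0.0
```

View pics/c2.png

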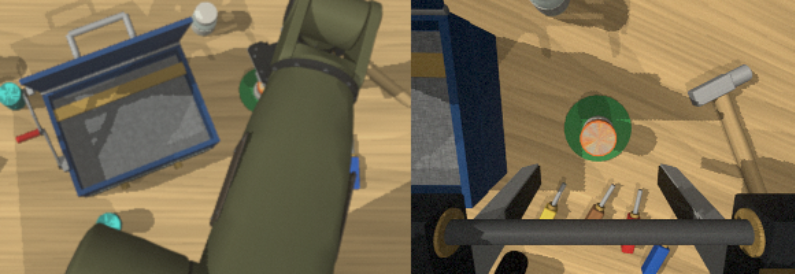

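Tin stands inside the mat, at (598,138) in the right panel. The arm hides the tools from the top camera, so I use the wrist camera from a hover behind them.

Call:
apply_moves([
  {"tx": 0,"ty": 0,"tz": 0,"ax": 0,"ay": 0,"az": 0.88},
  {"tx": 0,"ty": 0,"tz": 0,"ax": 0,"ay": 0,"az": 0.88},
  {"tx": 0,"ty": 0,"tz": 0,"ax": 0,"ay": 0,"az": 0.88},
  {"tx": 0,"ty": 0,"tz": 0,"ax": 0,"ay": 0,"az": 0.88},
  {"tx": 0,"ty": 0,"tz": 0,"ax": 0,"ay": 0,"az": 0.88},
], jaw=0.5)

```text
time_s: 10.32
ee_pos: [0.6096, -0.1917, 0.3987]
eef_rot: [-3.141, 0.002, -0.002]
force: [-0.4, -0.6, 0.4]
grip_width: 0.0486
grip_force: 0.0
```

Call:
apply_moves([
  {"tx": -0.93,"ty": 0.26,"tz": 0,"ax": 0,"ay": 0,"az": 0},
  {"tx": -0.93,"ty": 0.26,"tz": 0,"ax": 0,"ay": 0,"az": 0},
  {"tx": -0.93,"ty": 0.26,"tz": 0,"ax": 0,"ay": 0,"az": 0},
  {"tx": -0.93,"ty": 0.26,"tz": 0,"ax": 0,"ay": 0,"az": 0},
  {"tx": -0.93,"ty": 0.26,"tz": 0,"ax": 0,"ay": 0,"az": 0},
  {"tx": -0.93,"ty": 0.26,"tz": 0,"ax": 0,"ay": 0,"az": 0},
  {"tx": -0.93,"ty": 0.26,"tz": 0,"ax": 0,"ay": 0,"az": 0},
  {"tx": -0.93,"ty": 0.26,"tz": 0,"ax": 0,"ay": 0,"az": 0},
  {"tx": -0.93,"ty": 0.26,"tz": 0,"ax": 0,"ay": 0,"az": 0},
  {"tx": -0.93,"ty": 0.26,"tz": 0,"ax": 0,"ay": 0,"az": 0},
  {"tx": 0,"ty": 0,"tz": 0,"ax": 0,"ay": 0,"az": 0},
  {"tx": 0,"ty": 0,"tz": 0,"ax": 0,"ay": 0,"az": 0},
])

```text
time_s: 11.82
ee_pos: [0.3311, -0.2699, 0.3996]
eef_rot: [-3.141, 0.0, 0.001]
force: [-0.1, 0.1, -0.6]
grip_width: 0.0472
grip_force: 0.0
```

```bash
python3 -c "
from h import *
snap('wrist','w5');go()"
```

```text
t 11.9 grasp [ 0.3313 -0.2698  0.2196] rpy deg [-1.8e+02  0.0e+00  1.0e-01] F [-0.2  0.3  0.6] w 0.047 0.0
```

View pics/w5.png

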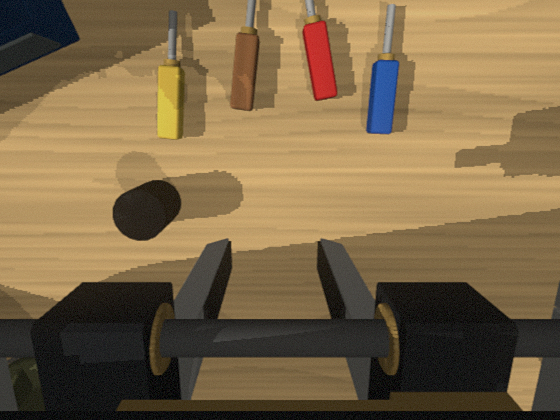

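Clean wrist view: yellow handle at (171,100), brown (244,70), red (320,60), blue (382,95), tips up. A black look-alike stands at (147,210), clear of them.

```bash
cat >> h.py <<'E'
HS=dict(yellow=((22,150,90),(33,255,255)),brown=((4,90,40),(14,200,150)),red=((0,200,90),(4,255,255)),blue=((105,160,60),(125,255,255)))
def tools(c,names=HS):
    hs=cv2.cvtColor(c['pixels'],cv2.COLOR_RGB2HSV)[:310];out={}
    for n in names:
        m=cv2.morphologyEx(cv2.inRange(hs,*HS[n]),cv2.MORPH_OPEN,np.ones((5,5)))
        if n=='red': m|=cv2.morphologyEx(cv2.inRange(hs,(174,180,90),(180,255,255)),cv2.MORPH_OPEN,np.ones((5,5)))
        for k in cv2.findContours(m,cv2.RETR_EXTERNAL,cv2.CHAIN_APPROX_NONE)[0]:
            P=np.array([ray(c,u,v,.018)[:2] for u,v in k[:,0]],np.float32);r,(w,l),_=cv2.minAreaRect(P)
            if max(w,l)<.055 or max(w,l)>.09 or min(w,l)>.04 or min(w,l)<.015: continue
            b=cv2.boxPoints(cv2.minAreaRect(P));e=[b[1]-b[0],b[2]-b[1]];d=max(e,key=np.linalg.norm);d=d*np.sign(d[0])
            out[n]=(np.array(r),np.degrees(np.arctan2(d[1],d[0])))
            print(n,np.round(r,4),'size',round(float(w),3),round(float(l),3),'yaw %.1f'%out[n][1])
    return out
E
python3 -c "
from h import *
c=load('w5');t=tools(c)
def G(n,b=.015):
    p,y=t[n];return p-b*np.array([np.cos(np.radians(y)),np.sin(np.radians(y))]),y
for n in t:
    p,y=G(n);print(n);go(((*p,.12),y),((*p,.024),None))
"
```

```text
yellow [ 0.4201 -0.1671] size 0.024 0.07 yaw -4.6
brown [ 0.4496 -0.2402] size 0.02 0.067 yaw -5.2
blue [ 0.4258 -0.3772] size 0.025 0.068 yaw -1.5
yellow
t 11.9 grasp [ 0.3313 -0.2698  0.2196] rpy deg [-1.8e+02  0.0e+00  1.0e-01] F [-0.2  0.3  0.6] w 0.047 0.0
 az 0.93 tx 2.18 ty -3.65 tz 3.32
 tx 0.00 ty -0.00 tz 3.20
brown
t 11.9 grasp [ 0.3313 -0.2698  0.2196] rpy deg [-1.8e+02  0.0e+00  1.0e-01] F [-0.2  0.3  0.6] w 0.047 0.0
 az 1.05 tx 3.34 ty -1.34 tz 3.32
 tx 0.00 ty -0.00 tz 3.20
blue
t 11.9 grasp [ 0.3313 -0.2698  0.2196] rpy deg [-1.8e+02  0.0e+00  1.0e-01] F [-0.2  0.3  0.6] w 0.047 0.0
 az 0.32 tx 2.74 ty 3.49 tz 3.32
 tx 0.00 ty -0.00 tz 3.20
```

Call:
apply_moves([
  {"tx": 0,"ty": 0,"tz": 0,"ax": 0,"ay": 0,"az": 0.93},
  {"tx": 0.545,"ty": -0.91,"tz": 0.5,"ax": 0,"ay": 0,"az": 0},
  {"tx": 0.545,"ty": -0.91,"tz": 0.5,"ax": 0,"ay": 0,"az": 0},
  {"tx": 0.545,"ty": -0.91,"tz": 0.5,"ax": 0,"ay": 0,"az": 0},
  {"tx": 0.545,"ty": -0.91,"tz": 0.5,"ax": 0,"ay": 0,"az": 0},
  {"tx": 0,"ty": 0,"tz": 0.9,"ax": 0,"ay": 0,"az": 0},
  {"tx": 0,"ty": 0,"tz": 0.9,"ax": 0,"ay": 0,"az": 0},
  {"tx": 0,"ty": 0,"tz": 0.9,"ax": 0,"ay": 0,"az": 0},
  {"tx": 0,"ty": 0,"tz": 0.9,"ax": 0,"ay": 0,"az": 0},
  {"tx": 0,"ty": 0,"tz": 0.6,"ax": 0,"ay": 0,"az": 0},
  {"tx": 0,"ty": 0,"tz": 0.3,"ax": 0,"ay": 0,"az": 0},
  {"tx": 0,"ty": 0,"tz": 0,"ax": 0,"ay": 0,"az": 0},
])

```text
time_s: 13.38
ee_pos: [0.405, -0.1661, 0.2045]
eef_rot: [-3.141, 0.001, -0.08]
force: [0.4, 0.3, -0.6]
grip_width: 0.047
grip_force: 0.0
```

Call:
apply_moves([
  {"tx": 0,"ty": 0,"tz": 0,"ax": 0,"ay": 0,"az": 0},
  {"tx": 0,"ty": 0,"tz": 0,"ax": 0,"ay": 0,"az": 0},
  {"tx": 0,"ty": 0,"tz": 0,"ax": 0,"ay": 0,"az": 0},
  {"tx": 0,"ty": 0,"tz": 0,"ax": 0,"ay": 0,"az": 0},
], jaw=1, force=30)

```text
time_s: 13.88
ee_pos: [0.4049, -0.1664, 0.2053]
eef_rot: [3.141, -0.001, -0.08]
force: [-0.7, 1.0, 6.5]
grip_width: 0.0217
grip_force: 29.9
```

```bash
cat >> h.py <<'E'
def place(y,x0=-.062,x1=-.010,b=.015):
    "grasp point in front of the bar, lowered, slid (b = grasp behind handle centre: tip = x+b+.085)"
    go((c2w(-.062,y,.22),21.8),(c2w(x0,y,.105),None),(c2w(x1,y,.105),None),(c2w(x1,y,.0995),None))
E
python3 -c "
from h import *
place(-.1)"
```

```text
t 13.9 grasp [ 0.4049 -0.1664  0.0253] rpy deg [180.   -0.   -4.6] F [-0.7  1.   6.5] w 0.022 29.9
 az -5.28 tx 5.09 ty -3.46 tz -6.49
 tx 0.00 ty 0.00 tz 3.83
 tx 1.73 ty 0.00 tz -0.00
 tx 0.00 ty 0.00 tz 0.18
```

Call:
apply_moves([
  {"tx": 0,"ty": 0,"tz": -0.8,"ax": 0,"ay": 0,"az": 0},
  {"tx": 0,"ty": 0,"tz": -0.9,"ax": 0,"ay": 0,"az": 0},
  {"tx": 0,"ty": 0,"tz": -0.95,"ax": 0,"ay": 0,"az": 0},
  {"tx": 0,"ty": 0,"tz": -0.95,"ax": 0,"ay": 0,"az": 0},
  {"tx": 0,"ty": 0,"tz": -0.95,"ax": 0,"ay": 0,"az": 0},
  {"tx": 0,"ty": 0,"tz": -0.95,"ax": 0,"ay": 0,"az": 0},
  {"tx": 0,"ty": 0,"tz": -0.95,"ax": 0,"ay": 0,"az": 0},
])

```text
time_s: 14.75
ee_pos: [0.4046, -0.1663, 0.3992]
eef_rot: [3.142, 0.0, -0.08]
force: [0.5, 0.5, -1.1]
grip_width: 0.0218
grip_force: 29.9
```

Call:
apply_moves([
  {"tx": 0,"ty": 0,"tz": 0,"ax": 0,"ay": 0,"az": -0.88},
  {"tx": 0,"ty": 0,"tz": 0,"ax": 0,"ay": 0,"az": -0.88},
  {"tx": 0,"ty": 0,"tz": 0,"ax": 0,"ay": 0,"az": -0.88},
  {"tx": 0,"ty": 0,"tz": 0,"ax": 0,"ay": 0,"az": -0.88},
  {"tx": 0,"ty": 0,"tz": 0,"ax": 0,"ay": 0,"az": -0.88},
  {"tx": 0,"ty": 0,"tz": 0,"ax": 0,"ay": 0,"az": -0.88},
  {"tx": 0.85,"ty": -0.58,"tz": 0,"ax": 0,"ay": 0,"az": 0},
  {"tx": 0.85,"ty": -0.58,"tz": 0,"ax": 0,"ay": 0,"az": 0},
  {"tx": 0.85,"ty": -0.58,"tz": 0,"ax": 0,"ay": 0,"az": 0},
  {"tx": 0.85,"ty": -0.58,"tz": 0,"ax": 0,"ay": 0,"az": 0},
  {"tx": 0.85,"ty": -0.58,"tz": 0,"ax": 0,"ay": 0,"az": 0},
  {"tx": 0.85,"ty": -0.58,"tz": 0,"ax": 0,"ay": 0,"az": 0},
])

```text
time_s: 16.25
ee_pos: [0.5085, -0.0117, 0.3982]
eef_rot: [-3.142, 0.0, 0.38]
force: [1.6, -0.3, -1.6]
grip_width: 0.0214
grip_force: 29.9
```

```bash
python3 -c "
from h import *
place(-.1)
c=snap('wrist','w6');print([proj(c,c2w(*p)).round() for p in [(.038,-.1,.19),(.045,-.14,.115),(.1,-.14,.075),(.1,-.1,.086)]])"
```

```text
t 16.2 grasp [ 0.5085 -0.0117  0.2182] rpy deg [-180.     0.    21.8] F [ 1.6 -0.3 -1.6] w 0.021 29.9
 az -0.00 tx -0.03 ty 0.05 tz -0.06
 tx 0.00 ty 0.00 tz 3.83
 tx 1.73 ty 0.00 tz -0.00
 tx 0.00 ty 0.00 tz 0.18
[array([276.,  63.]), array([332.,  70.]), array([326.,   2.]), array([275.,  -3.])]
```

View pics/w6.png

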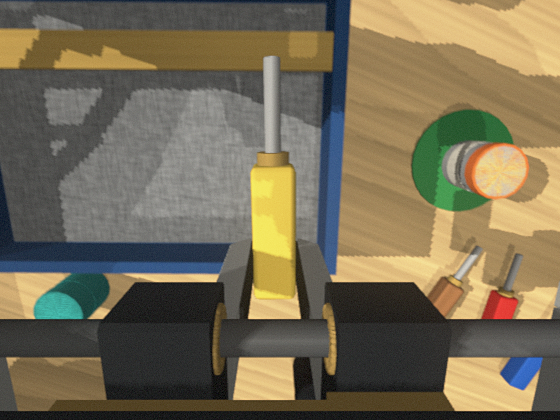

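Tip at (272,57) is aligned along the tray. The bar end at (332,70) matches its prediction. I lower it and slide it under.

Call:
apply_moves([
  {"tx": 0,"ty": 0.05,"tz": 0.9,"ax": 0,"ay": 0,"az": 0},
  {"tx": 0,"ty": 0,"tz": 0.9,"ax": 0,"ay": 0,"az": 0},
  {"tx": 0,"ty": 0,"tz": 0.9,"ax": 0,"ay": 0,"az": 0},
  {"tx": 0,"ty": 0,"tz": 0.6,"ax": 0,"ay": 0,"az": 0},
  {"tx": 0,"ty": 0,"tz": 0.4,"ax": 0,"ay": 0,"az": 0},
  {"tx": 0,"ty": 0,"tz": 0.1,"ax": 0,"ay": 0,"az": 0},
  {"tx": 0.4,"ty": 0,"tz": 0,"ax": 0,"ay": 0,"az": 0},
  {"tx": 0.4,"ty": 0,"tz": 0,"ax": 0,"ay": 0,"az": 0},
  {"tx": 0.4,"ty": 0,"tz": 0,"ax": 0,"ay": 0,"az": 0},
  {"tx": 0,"ty": 0,"tz": 0,"ax": 0,"ay": 0,"az": 0},
])

```text
time_s: 17.55
ee_pos: [0.5427, -0.0002, 0.2843]
eef_rot: [3.141, -0.0, 0.381]
force: [0.4, -0.2, -0.0]
grip_width: 0.0217
grip_force: 29.9
```

Call:
apply_moves([
  {"tx": 0.25,"ty": 0,"tz": 0,"ax": 0,"ay": 0,"az": 0},
  {"tx": 0.25,"ty": 0,"tz": 0,"ax": 0,"ay": 0,"az": 0},
  {"tx": 0,"ty": 0,"tz": 0.1,"ax": 0,"ay": 0,"az": 0},
  {"tx": 0,"ty": 0,"tz": 0,"ax": 0,"ay": 0,"az": 0},
  {"tx": 0,"ty": 0,"tz": 0,"ax": 0,"ay": 0,"az": 0},
])

```text
time_s: 18.18
ee_pos: [0.5559, 0.0049, 0.2813]
eef_rot: [-3.142, 0.0, 0.38]
force: [-0.6, 0.1, -1.5]
grip_width: 0.0216
grip_force: 29.9
```

```bash
python3 -c "
from h import *
place(-.1);c=snap('wrist','w7');snap('top','t7');a=c['pixels'][:,:,::-1];cv2.imwrite('pics/w7c.png',cv2.resize(a[:300,150:420],None,fx=1.9,fy=1.9))
print([proj(c,c2w(*p)).round() for p in [(.09,-.1,.09),(.045,-.14,.115),(.1,-.1,.12),(.07,-.1,.115)]])"
```

```text
t 18.2 grasp [0.5559 0.0049 0.1013] rpy deg [-180.     0.    21.8] F [-0.6  0.1 -1.5] w 0.022 29.9
 az -0.00 tx -1.70 ty -0.03 tz -3.96
 tx 0.00 ty 0.00 tz 3.83
 tx 1.73 ty 0.00 tz -0.00
 tx 0.00 ty 0.00 tz 0.18
[array([271.,  53.]), array([367., 158.]), array([270.,   8.]), array([271.,  95.])]
```

View pics/w7c.png

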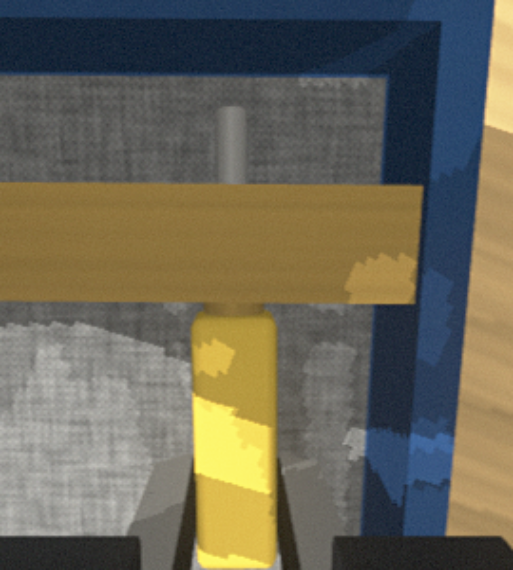

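Tip at crop (231,107), through under the bar, with the back floor edge at row 75, so about 10 mm is left. I push 3 mm more, set it down and release.

Call:
apply_moves([
  {"tx": 0.1,"ty": 0,"tz": 0,"ax": 0,"ay": 0,"az": 0},
  {"tx": 0,"ty": 0,"tz": 0.05,"ax": 0,"ay": 0,"az": 0},
  {"tx": 0,"ty": 0,"tz": 0,"ax": 0,"ay": 0,"az": 0},
])

```text
time_s: 18.65
ee_pos: [0.5589, 0.0061, 0.2803]
eef_rot: [3.141, -0.001, 0.38]
force: [0.8, 0.3, 4.5]
grip_width: 0.0219
grip_force: 29.9
```

Call:
apply_moves([
  {"tx": 0,"ty": 0,"tz": 0,"ax": 0,"ay": 0,"az": 0},
  {"tx": 0,"ty": 0,"tz": 0,"ax": 0,"ay": 0,"az": 0},
  {"tx": 0,"ty": 0,"tz": 0,"ax": 0,"ay": 0,"az": 0},
  {"tx": 0,"ty": 0,"tz": -0.5,"ax": 0,"ay": 0,"az": 0},
  {"tx": 0,"ty": 0,"tz": -0.9,"ax": 0,"ay": 0,"az": 0},
  {"tx": 0,"ty": 0,"tz": -0.9,"ax": 0,"ay": 0,"az": 0},
  {"tx": 0,"ty": 0,"tz": -0.9,"ax": 0,"ay": 0,"az": 0},
  {"tx": 0,"ty": 0,"tz": -0.8,"ax": 0,"ay": 0,"az": 0},
], jaw=0.56)

```text
time_s: 19.65
ee_pos: [0.5586, 0.0061, 0.4021]
eef_rot: [3.141, -0.001, 0.38]
force: [0.5, -0.2, -0.2]
grip_width: 0.0413
grip_force: 0.0
```

Call:
apply_moves([
  {"tx": 0,"ty": 0,"tz": 0,"ax": 0,"ay": 0,"az": 0.87},
  {"tx": 0,"ty": 0,"tz": 0,"ax": 0,"ay": 0,"az": 0.87},
  {"tx": 0,"ty": 0,"tz": 0,"ax": 0,"ay": 0,"az": 0.87},
  {"tx": 0,"ty": 0,"tz": 0,"ax": 0,"ay": 0,"az": 0.87},
  {"tx": 0,"ty": 0,"tz": 0,"ax": 0,"ay": 0,"az": 0.87},
])

```text
time_s: 20.27
ee_pos: [0.5586, 0.0061, 0.401]
eef_rot: [3.142, -0.001, -0.002]
force: [0.2, -0.1, -0.8]
grip_width: 0.0413
grip_force: 0.0
```

Call:
apply_moves([
  {"tx": -0.82,"ty": 0.98,"tz": 0,"ax": 0,"ay": 0,"az": 0},
  {"tx": -0.82,"ty": 0.98,"tz": 0,"ax": 0,"ay": 0,"az": 0},
  {"tx": -0.82,"ty": 0.98,"tz": 0,"ax": 0,"ay": 0,"az": 0},
  {"tx": -0.82,"ty": 0.98,"tz": 0,"ax": 0,"ay": 0,"az": 0},
  {"tx": -0.82,"ty": 0.98,"tz": 0,"ax": 0,"ay": 0,"az": 0},
  {"tx": -0.82,"ty": 0.98,"tz": 0,"ax": 0,"ay": 0,"az": 0},
  {"tx": -0.82,"ty": 0.98,"tz": 0,"ax": 0,"ay": 0,"az": 0},
  {"tx": -0.82,"ty": 0.98,"tz": 0,"ax": 0,"ay": 0,"az": 0},
  {"tx": -0.82,"ty": 0.98,"tz": 0,"ax": 0,"ay": 0,"az": 0},
  {"tx": 0,"ty": 0,"tz": 0,"ax": 0,"ay": 0,"az": 0},
  {"tx": 0,"ty": 0,"tz": 0,"ax": 0,"ay": 0,"az": 0},
])

```text
time_s: 21.65
ee_pos: [0.3377, -0.2585, 0.4005]
eef_rot: [3.141, -0.001, 0.001]
force: [-0.1, 0.2, -0.5]
grip_width: 0.0413
grip_force: 0.0
```

```bash
cat >> h.py <<'E'
HS['red']=((0,150,60),(4,255,255))
def pick(fn,names=HS,b=.015):
    c=snap('wrist',fn);t=tools(c,names)
    for n in t:
        p,y=t[n];q=p-b*np.array([np.cos(np.radians(y)),np.sin(np.radians(y))]);print(n);go(((*q,.10),y),((*q,.025),None))
E
python3 -c "
from h import *
pick('w8',['brown','red','blue'])"
```

```text
red [ 0.459  -0.3141] size 0.069 0.023 yaw 11.9
blue [ 0.4258 -0.3769] size 0.025 0.068 yaw -1.3
red
t 21.7 grasp [ 0.3379 -0.2582  0.2203] rpy deg [ 1.8e+02 -0.0e+00  1.0e-01] F [ 0.1 -1.3  0.2] w 0.041 0.0
 az -2.37 tx 3.06 ty 2.65 tz 4.01
 tx 0.00 ty 0.00 tz 2.50
blue
t 21.7 grasp [ 0.3379 -0.2582  0.2203] rpy deg [ 1.8e+02 -0.0e+00  1.0e-01] F [ 0.1 -1.3  0.2] w 0.041 0.0
 az 0.27 tx 2.52 ty 3.89 tz 4.01
 tx 0.00 ty -0.00 tz 2.50
```

Call:
apply_moves([
  {"tx": 0,"ty": 0,"tz": 0,"ax": 0,"ay": 0,"az": 0.35},
  {"tx": 0.63,"ty": 0.97,"tz": 0.5,"ax": 0,"ay": 0,"az": 0},
  {"tx": 0.63,"ty": 0.97,"tz": 0.5,"ax": 0,"ay": 0,"az": 0},
  {"tx": 0.63,"ty": 0.97,"tz": 0.5,"ax": 0,"ay": 0,"az": 0},
  {"tx": 0.63,"ty": 0.97,"tz": 0.5,"ax": 0,"ay": 0,"az": 0},
  {"tx": 0,"ty": 0,"tz": 0.9,"ax": 0,"ay": 0,"az": 0},
  {"tx": 0,"ty": 0,"tz": 0.9,"ax": 0,"ay": 0,"az": 0},
  {"tx": 0,"ty": 0,"tz": 0.9,"ax": 0,"ay": 0,"az": 0},
  {"tx": 0,"ty": 0,"tz": 0.9,"ax": 0,"ay": 0,"az": 0},
  {"tx": 0,"ty": 0,"tz": 0.6,"ax": 0,"ay": 0,"az": 0},
  {"tx": 0,"ty": 0,"tz": 0.3,"ax": 0,"ay": 0,"az": 0},
  {"tx": 0,"ty": 0,"tz": 0,"ax": 0,"ay": 0,"az": 0},
])

```text
time_s: 23.2
ee_pos: [0.4099, -0.3773, 0.2048]
eef_rot: [-3.141, 0.0, -0.03]
force: [0.2, -0.5, 0.9]
grip_width: 0.0415
grip_force: 0.0
```

Call:
apply_moves([
  {"tx": 0,"ty": 0,"tz": 0,"ax": 0,"ay": 0,"az": 0},
  {"tx": 0,"ty": 0,"tz": 0,"ax": 0,"ay": 0,"az": 0},
  {"tx": 0,"ty": 0,"tz": 0,"ax": 0,"ay": 0,"az": 0},
  {"tx": 0,"ty": 0,"tz": 0,"ax": 0,"ay": 0,"az": 0},
], jaw=1, force=30)

```text
time_s: 23.7
ee_pos: [0.4098, -0.3775, 0.2055]
eef_rot: [3.141, -0.001, -0.03]
force: [-0.2, 1.5, 6.4]
grip_width: 0.0217
grip_force: 30.0
```

Call:
apply_moves([
  {"tx": 0,"ty": 0,"tz": -0.8,"ax": 0,"ay": 0,"az": 0},
  {"tx": 0,"ty": 0,"tz": -0.9,"ax": 0,"ay": 0,"az": 0},
  {"tx": 0,"ty": 0,"tz": -0.95,"ax": 0,"ay": 0,"az": 0},
  {"tx": 0,"ty": 0,"tz": -0.95,"ax": 0,"ay": 0,"az": 0},
  {"tx": 0,"ty": 0,"tz": -0.95,"ax": 0,"ay": 0,"az": 0},
  {"tx": 0,"ty": 0,"tz": -0.95,"ax": 0,"ay": 0,"az": 0},
  {"tx": 0,"ty": 0,"tz": -0.95,"ax": 0,"ay": 0,"az": 0},
  {"tx": 0,"ty": 0,"tz": 0,"ax": 0,"ay": 0,"az": 0},
])

```text
time_s: 24.7
ee_pos: [0.4097, -0.3773, 0.4]
eef_rot: [3.139, -0.002, -0.03]
force: [0.1, 0.4, -1.5]
grip_width: 0.0217
grip_force: 30.0
```

```bash
python3 -c "
from h import *
place(-.05)
c=load('w8');hs=cv2.cvtColor(c['pixels'],cv2.COLOR_RGB2HSV);u,v=proj(c,[.4496,-.2402,.018]).astype(int);print(u,v,hs[v-3:v+4:3,u-3:u+4:3].reshape(-1,3).tolist())
c=snap('wrist','w9')"
```

```text
t 24.7 grasp [ 0.4097 -0.3773  0.22  ] rpy deg [ 1.799e+02 -1.000e-01 -1.700e+00] F [ 0.1  0.4 -1.5] w 0.022 30.0
 az -4.70 tx 7.55 ty -11.71 tz -0.00
 tx 0.00 ty 0.00 tz 3.83
 tx 1.73 ty 0.00 tz -0.00
 tx 0.00 ty 0.00 tz 0.18
254 78 [[14, 160, 123], [14, 159, 125], [13, 150, 131], [12, 149, 125], [15, 155, 127], [14, 159, 127], [13, 151, 125], [13, 147, 127], [14, 146, 136]]
```

Call:
apply_moves([
  {"tx": 0,"ty": 0,"tz": 0,"ax": 0,"ay": 0,"az": -0.94},
  {"tx": 0,"ty": 0,"tz": 0,"ax": 0,"ay": 0,"az": -0.94},
  {"tx": 0,"ty": 0,"tz": 0,"ax": 0,"ay": 0,"az": -0.94},
  {"tx": 0,"ty": 0,"tz": 0,"ax": 0,"ay": 0,"az": -0.94},
  {"tx": 0,"ty": 0,"tz": 0,"ax": 0,"ay": 0,"az": -0.94},
])

```text
time_s: 25.38
ee_pos: [0.4096, -0.3773, 0.3964]
eef_rot: [-3.139, 0.001, 0.383]
force: [-0.5, 0.1, -1.6]
grip_width: 0.0219
grip_force: 30.0
```

Call:
apply_moves([
  {"tx": 0.63,"ty": -0.976,"tz": 0,"ax": 0,"ay": 0,"az": 0},
  {"tx": 0.63,"ty": -0.976,"tz": 0,"ax": 0,"ay": 0,"az": 0},
  {"tx": 0.63,"ty": -0.976,"tz": 0,"ax": 0,"ay": 0,"az": 0},
  {"tx": 0.63,"ty": -0.976,"tz": 0,"ax": 0,"ay": 0,"az": 0},
  {"tx": 0.63,"ty": -0.976,"tz": 0,"ax": 0,"ay": 0,"az": 0},
  {"tx": 0.63,"ty": -0.976,"tz": 0,"ax": 0,"ay": 0,"az": 0},
  {"tx": 0.63,"ty": -0.976,"tz": 0,"ax": 0,"ay": 0,"az": 0},
  {"tx": 0.63,"ty": -0.976,"tz": 0,"ax": 0,"ay": 0,"az": 0},
  {"tx": 0.63,"ty": -0.976,"tz": 0,"ax": 0,"ay": 0,"az": 0},
  {"tx": 0.63,"ty": -0.976,"tz": 0,"ax": 0,"ay": 0,"az": 0},
  {"tx": 0.63,"ty": -0.976,"tz": 0,"ax": 0,"ay": 0,"az": 0},
  {"tx": 0.63,"ty": -0.976,"tz": 0,"ax": 0,"ay": 0,"az": 0},
])

```text
time_s: 26.88
ee_pos: [0.4898, 0.0343, 0.3967]
eef_rot: [-3.141, 0.002, 0.38]
force: [-0.2, 0.2, -0.0]
grip_width: 0.0218
grip_force: 30.0
```

```bash
sed -i "s/brown=((4,90,40),(14,200,150))/brown=((4,90,40),(17,200,160))/" h.py; python3 -c "
from h import *
place(-.05); c=snap('wrist','w10');cv2.imwrite('pics/w10c.png',c['pixels'][:310,:,::-1])
# tip: centre of the shank column, topmost bright row
g=cv2.cvtColor(c['pixels'],cv2.COLOR_RGB2HSV);print('pred tip',proj(c,c2w(.038,-.05,.205)).round(1))
hs=g[:310];m=cv2.inRange(hs,(105,160,60),(125,255,255))[100:300,200:340];ys,xs=np.nonzero(m);print('handle px',xs.mean()+200,ys.min()+100,[round(xs[ys==r].mean()+200,1) for r in (80,120,160) if (ys==r).any()])
"
```

```text
t 26.9 grasp [0.4898 0.0343 0.2167] rpy deg [-1.799e+02  1.000e-01  2.180e+01] F [-0.2  0.2 -0. ] w 0.022 30.0
 az -0.00 tx -0.02 ty 0.04 tz -0.11
 tx 0.00 ty 0.00 tz 3.83
 tx 1.73 ty 0.00 tz -0.00
 tx 0.00 ty 0.00 tz 0.18
pred tip [275.6  55.9]
handle px 273.6233670653174 164 [np.float64(274.0), np.float64(274.0), np.float64(274.0)]
```

View pics/w10c.png

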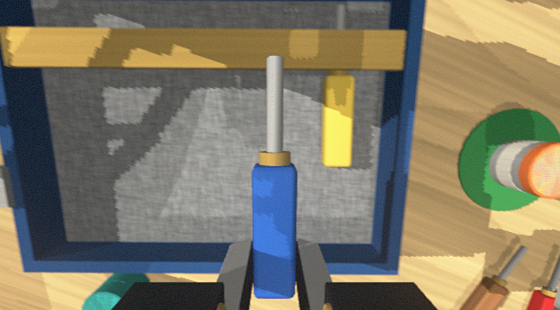

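Blue is aligned, tip at (274,57). Yellow lies straight at (338,120) with its tip past the bar near the back wall. I repeat the same slide.

Call:
apply_moves([
  {"tx": 0,"ty": 0.04,"tz": 0.9,"ax": 0,"ay": 0,"az": 0},
  {"tx": 0,"ty": 0,"tz": 0.9,"ax": 0,"ay": 0,"az": 0},
  {"tx": 0,"ty": 0,"tz": 0.9,"ax": 0,"ay": 0,"az": 0},
  {"tx": 0,"ty": 0,"tz": 0.6,"ax": 0,"ay": 0,"az": 0},
  {"tx": 0,"ty": 0,"tz": 0.35,"ax": 0,"ay": 0,"az": 0},
  {"tx": 0,"ty": 0,"tz": 0.07,"ax": 0,"ay": 0,"az": 0},
  {"tx": 0.4,"ty": 0,"tz": 0,"ax": 0,"ay": 0,"az": 0},
  {"tx": 0.4,"ty": 0,"tz": 0,"ax": 0,"ay": 0,"az": 0},
  {"tx": 0.4,"ty": 0,"tz": 0,"ax": 0,"ay": 0,"az": 0},
  {"tx": 0,"ty": 0,"tz": 0,"ax": 0,"ay": 0,"az": 0},
])

```text
time_s: 28.18
ee_pos: [0.5244, 0.0458, 0.2867]
eef_rot: [3.142, -0.0, 0.381]
force: [-0.2, 0.0, -2.0]
grip_width: 0.0219
grip_force: 30.0
```

Call:
apply_moves([
  {"tx": 0.3,"ty": 0,"tz": 0,"ax": 0,"ay": 0,"az": 0},
  {"tx": 0.3,"ty": 0,"tz": 0,"ax": 0,"ay": 0,"az": 0},
  {"tx": 0,"ty": 0,"tz": 0.1,"ax": 0,"ay": 0,"az": 0},
  {"tx": 0,"ty": 0,"tz": 0.04,"ax": 0,"ay": 0,"az": 0},
  {"tx": 0,"ty": 0,"tz": 0,"ax": 0,"ay": 0,"az": 0},
])

```text
time_s: 28.8
ee_pos: [0.5402, 0.052, 0.2824]
eef_rot: [-3.141, 0.0, 0.38]
force: [-0.6, -0.1, -2.0]
grip_width: 0.0215
grip_force: 30.0
```

```bash
python3 -c "
from h import *
place(-.05,x0=-.007,x1=-.007); c=snap('wrist','w11')
g=cv2.cvtColor(c['pixels'],cv2.COLOR_RGB2GRAY);print('pred tip',proj(c,c2w(.092,-.05,.087)).round(1))
print(g[20:100:3,268:280].mean(1).round().tolist(), g[20:100:3,248:256].mean(1).round().tolist())"
```

```text
t 28.8 grasp [0.5402 0.052  0.1024] rpy deg [-180.     0.    21.8] F [-0.6 -0.1 -2. ] w 0.021 30.0
 az -0.00 tx -1.80 ty -0.04 tz -3.92
 tx 1.83 ty 0.00 tz 3.83
 tx 0.00 ty 0.00 tz -0.00
 tx 0.00 ty 0.00 tz 0.18
pred tip [270.4  57. ]
[36.0, 37.0, 39.0, 37.0, 37.0, 39.0, 37.0, 38.0, 41.0, 100.0, 104.0, 101.0, 125.0, 128.0, 129.0, 128.0, 128.0, 129.0, 128.0, 127.0, 127.0, 128.0, 127.0, 128.0, 128.0, 128.0, 128.0] [37.0, 36.0, 36.0, 34.0, 36.0, 36.0, 37.0, 34.0, 47.0, 95.0, 105.0, 97.0, 100.0, 98.0, 101.0, 100.0, 94.0, 93.0, 95.0, 97.0, 96.0, 92.0, 99.0, 107.0, 96.0, 102.0, 95.0]
```

Call:
apply_moves([
  {"tx": 0,"ty": 0,"tz": 0.06,"ax": 0,"ay": 0,"az": 0},
  {"tx": 0,"ty": 0,"tz": 0,"ax": 0,"ay": 0,"az": 0},
])

```text
time_s: 29.1
ee_pos: [0.5403, 0.052, 0.2807]
eef_rot: [-3.142, 0.0, 0.38]
force: [0.1, -0.2, -1.4]
grip_width: 0.0218
grip_force: 30.0
```

Call:
apply_moves([
  {"tx": 0,"ty": 0,"tz": 0,"ax": 0,"ay": 0,"az": 0},
  {"tx": 0,"ty": 0,"tz": 0,"ax": 0,"ay": 0,"az": 0},
  {"tx": 0,"ty": 0,"tz": 0,"ax": 0,"ay": 0,"az": 0},
  {"tx": 0,"ty": 0,"tz": -0.5,"ax": 0,"ay": 0,"az": 0},
  {"tx": 0,"ty": 0,"tz": -0.9,"ax": 0,"ay": 0,"az": 0},
  {"tx": 0,"ty": 0,"tz": -0.9,"ax": 0,"ay": 0,"az": 0},
  {"tx": 0,"ty": 0,"tz": -0.9,"ax": 0,"ay": 0,"az": 0},
  {"tx": 0,"ty": 0,"tz": -0.8,"ax": 0,"ay": 0,"az": 0},
], jaw=0.56)

```text
time_s: 30.1
ee_pos: [0.5402, 0.0521, 0.403]
eef_rot: [3.141, -0.001, 0.38]
force: [-0.2, 0.3, -0.9]
grip_width: 0.0414
grip_force: 0.0
```

Call:
apply_moves([
  {"tx": 0,"ty": 0,"tz": 0,"ax": 0,"ay": 0,"az": 0.87},
  {"tx": 0,"ty": 0,"tz": 0,"ax": 0,"ay": 0,"az": 0.87},
  {"tx": 0,"ty": 0,"tz": 0,"ax": 0,"ay": 0,"az": 0.87},
  {"tx": 0,"ty": 0,"tz": 0,"ax": 0,"ay": 0,"az": 0.87},
  {"tx": 0,"ty": 0,"tz": 0,"ax": 0,"ay": 0,"az": 0.87},
])

```text
time_s: 30.72
ee_pos: [0.5402, 0.0521, 0.4019]
eef_rot: [-3.142, -0.001, -0.002]
force: [0.0, 0.1, -0.4]
grip_width: 0.0412
grip_force: 0.0
```

Call:
apply_moves([
  {"tx": -0.637,"ty": 0.973,"tz": 0,"ax": 0,"ay": 0,"az": 0},
  {"tx": -0.637,"ty": 0.973,"tz": 0,"ax": 0,"ay": 0,"az": 0},
  {"tx": -0.637,"ty": 0.973,"tz": 0,"ax": 0,"ay": 0,"az": 0},
  {"tx": -0.637,"ty": 0.973,"tz": 0,"ax": 0,"ay": 0,"az": 0},
  {"tx": -0.637,"ty": 0.973,"tz": 0,"ax": 0,"ay": 0,"az": 0},
  {"tx": -0.637,"ty": 0.973,"tz": 0,"ax": 0,"ay": 0,"az": 0},
  {"tx": -0.637,"ty": 0.973,"tz": 0,"ax": 0,"ay": 0,"az": 0},
  {"tx": -0.637,"ty": 0.973,"tz": 0,"ax": 0,"ay": 0,"az": 0},
  {"tx": -0.637,"ty": 0.973,"tz": 0,"ax": 0,"ay": 0,"az": 0},
  {"tx": -0.637,"ty": 0.973,"tz": 0,"ax": 0,"ay": 0,"az": 0},
  {"tx": -0.637,"ty": 0.973,"tz": 0,"ax": 0,"ay": 0,"az": 0},
  {"tx": 0,"ty": 0,"tz": 0,"ax": 0,"ay": 0,"az": 0},
])

```text
time_s: 32.22
ee_pos: [0.3295, -0.2703, 0.4017]
eef_rot: [3.141, -0.001, -0.002]
force: [0.8, 0.7, -0.8]
grip_width: 0.0413
grip_force: 0.0
```

```bash
python3 -c "
from h import *
pick('w12',['brown','red'])"
```

```text
brown [ 0.4489 -0.2409] size 0.023 0.07 yaw -7.0
red [ 0.4588 -0.3142] size 0.069 0.023 yaw 12.5
brown
t 32.3 grasp [ 0.3301 -0.2695  0.2216] rpy deg [ 1.8e+02 -0.0e+00 -1.0e-01] F [ 0.   1.  -0.5] w 0.041 0.0
 az 1.38 tx 3.32 ty -1.43 tz 4.05
 tx 0.00 ty -0.00 tz 2.50
red
t 32.3 grasp [ 0.3301 -0.2695  0.2216] rpy deg [ 1.8e+02 -0.0e+00 -1.0e-01] F [ 0.   1.  -0.5] w 0.041 0.0
 az -2.50 tx 3.37 ty 2.38 tz 4.05
 tx 0.00 ty 0.00 tz 2.50
```

Call:
apply_moves([
  {"tx": 0,"ty": 0,"tz": 0,"ax": 0,"ay": 0,"az": -0.82},
  {"tx": 0,"ty": 0,"tz": 0,"ax": 0,"ay": 0,"az": -0.82},
  {"tx": 0,"ty": 0,"tz": 0,"ax": 0,"ay": 0,"az": -0.82},
  {"tx": 0.84,"ty": 0.595,"tz": 0.5,"ax": 0,"ay": 0,"az": 0},
  {"tx": 0.84,"ty": 0.595,"tz": 0.5,"ax": 0,"ay": 0,"az": 0},
  {"tx": 0.84,"ty": 0.595,"tz": 0.5,"ax": 0,"ay": 0,"az": 0},
  {"tx": 0.84,"ty": 0.595,"tz": 0.5,"ax": 0,"ay": 0,"az": 0},
  {"tx": 0,"ty": 0,"tz": 0.9,"ax": 0,"ay": 0,"az": 0},
  {"tx": 0,"ty": 0,"tz": 0.9,"ax": 0,"ay": 0,"az": 0},
  {"tx": 0,"ty": 0,"tz": 0.9,"ax": 0,"ay": 0,"az": 0},
  {"tx": 0,"ty": 0,"tz": 0.9,"ax": 0,"ay": 0,"az": 0},
  {"tx": 0,"ty": 0,"tz": 0.6,"ax": 0,"ay": 0,"az": 0},
])

```text
time_s: 33.78
ee_pos: [0.4448, -0.3165, 0.2141]
eef_rot: [-3.141, 0.0, 0.216]
force: [0.1, 0.1, -0.8]
grip_width: 0.0417
grip_force: 0.0
```

Call:
apply_moves([
  {"tx": 0,"ty": 0,"tz": 0.33,"ax": 0,"ay": 0,"az": 0},
  {"tx": 0,"ty": 0,"tz": 0,"ax": 0,"ay": 0,"az": 0},
])

```text
time_s: 34.02
ee_pos: [0.4444, -0.3172, 0.2048]
eef_rot: [-3.141, 0.0, 0.216]
force: [0.2, 0.9, -0.6]
grip_width: 0.0413
grip_force: 0.0
```

Call:
apply_moves([
  {"tx": 0,"ty": 0,"tz": 0,"ax": 0,"ay": 0,"az": 0},
  {"tx": 0,"ty": 0,"tz": 0,"ax": 0,"ay": 0,"az": 0},
  {"tx": 0,"ty": 0,"tz": 0,"ax": 0,"ay": 0,"az": 0},
  {"tx": 0,"ty": 0,"tz": 0,"ax": 0,"ay": 0,"az": 0},
], jaw=1, force=30)

```text
time_s: 34.52
ee_pos: [0.4443, -0.3175, 0.2055]
eef_rot: [3.141, -0.001, 0.215]
force: [-1.1, 0.4, 6.7]
grip_width: 0.0217
grip_force: 30.0
```

Call:
apply_moves([
  {"tx": 0,"ty": 0,"tz": -0.8,"ax": 0,"ay": 0,"az": 0},
  {"tx": 0,"ty": 0,"tz": -0.9,"ax": 0,"ay": 0,"az": 0},
  {"tx": 0,"ty": 0,"tz": -0.95,"ax": 0,"ay": 0,"az": 0},
  {"tx": 0,"ty": 0,"tz": -0.95,"ax": 0,"ay": 0,"az": 0},
  {"tx": 0,"ty": 0,"tz": -0.95,"ax": 0,"ay": 0,"az": 0},
  {"tx": 0,"ty": 0,"tz": -0.95,"ax": 0,"ay": 0,"az": 0},
  {"tx": 0,"ty": 0,"tz": -0.95,"ax": 0,"ay": 0,"az": 0},
  {"tx": 0,"ty": 0,"tz": 0,"ax": 0,"ay": 0,"az": -0.98},
  {"tx": 0,"ty": 0,"tz": 0,"ax": 0,"ay": 0,"az": -0.98},
  {"tx": 0,"ty": 0,"tz": 0,"ax": 0,"ay": 0,"az": 0},
])

```text
time_s: 35.78
ee_pos: [0.4441, -0.3174, 0.3983]
eef_rot: [-3.141, 0.0, 0.386]
force: [0.8, -0.2, -1.1]
grip_width: 0.0217
grip_force: 30.0
```

```bash
python3 -c "
from h import *
place(0)"
```

```text
t 35.8 grasp [ 0.4441 -0.3174  0.2183] rpy deg [-180.     0.    22.1] F [ 0.8 -0.2 -1.1] w 0.022 30.0
 az 0.06 tx 5.75 ty -11.95 tz -0.06
 tx 0.00 ty 0.00 tz 3.83
 tx 1.73 ty 0.00 tz -0.00
 tx 0.00 ty 0.00 tz 0.18
```

Call:
apply_moves([
  {"tx": 0.48,"ty": -0.995,"tz": 0,"ax": 0,"ay": 0,"az": 0.06},
  {"tx": 0.48,"ty": -0.995,"tz": 0,"ax": 0,"ay": 0,"az": 0},
  {"tx": 0.48,"ty": -0.995,"tz": 0,"ax": 0,"ay": 0,"az": 0},
  {"tx": 0.48,"ty": -0.995,"tz": 0,"ax": 0,"ay": 0,"az": 0},
  {"tx": 0.48,"ty": -0.995,"tz": 0,"ax": 0,"ay": 0,"az": 0},
  {"tx": 0.48,"ty": -0.995,"tz": 0,"ax": 0,"ay": 0,"az": 0},
  {"tx": 0.48,"ty": -0.995,"tz": 0,"ax": 0,"ay": 0,"az": 0},
  {"tx": 0.48,"ty": -0.995,"tz": 0,"ax": 0,"ay": 0,"az": 0},
  {"tx": 0.48,"ty": -0.995,"tz": 0,"ax": 0,"ay": 0,"az": 0},
  {"tx": 0.48,"ty": -0.995,"tz": 0,"ax": 0,"ay": 0,"az": 0},
  {"tx": 0.48,"ty": -0.995,"tz": 0,"ax": 0,"ay": 0,"az": 0},
  {"tx": 0.48,"ty": -0.995,"tz": 0,"ax": 0,"ay": 0,"az": 0},
])

```text
time_s: 37.28
ee_pos: [0.471, 0.0805, 0.3984]
eef_rot: [3.142, -0.0, 0.379]
force: [0.1, 0.2, -0.9]
grip_width: 0.0219
grip_force: 30.0
```

```bash
python3 -c "
from h import *
place(0); c=snap('wrist','w13')
print('pred tip',proj(c,c2w(.038,0,.205)).round(1))
g=cv2.cvtColor(c['pixels'],cv2.COLOR_RGB2HSV)
m=cv2.inRange(g,(0,150,60),(4,255,255))|cv2.inRange(g,(174,150,60),(180,255,255));ys,xs=np.nonzero(m[:310,200:340]);print(xs.mean()+200,ys.min(),ys.max(),xs[ys<180].mean()+200,xs[ys>250].mean()+200)
s=g[:,:,1];print([ (r,np.nonzero(s[r,255:295]<12)[0].mean().round()+255 if (s[r,255:295]<12).any() else None) for r in range(40,75,3)])"
```

```text
t 37.3 grasp [0.471  0.0805 0.2184] rpy deg [180.   -0.   21.7] F [ 0.1  0.2 -0.9] w 0.022 30.0
 az -0.02 tx -0.01 ty 0.03 tz -0.05
 tx 0.00 ty 0.00 tz 3.83
 tx 1.73 ty 0.00 tz -0.00
 tx 0.00 ty 0.00 tz 0.18
pred tip [274.5  57.1]
273.82280049566293 165 298 273.7402135231317 273.8803589232303
[(40, None), (43, None), (46, None), (49, None), (52, None), (55, None), (58, np.float64(275.0)), (61, np.float64(274.0)), (64, np.float64(274.0)), (67, np.float64(273.0)), (70, np.float64(273.0)), (73, np.float64(275.0))]
```

Matches the prediction (tip row about 57, handle straight). Same slide again.

Call:
apply_moves([
  {"tx": 0,"ty": 0.03,"tz": 0.9,"ax": 0,"ay": 0,"az": 0},
  {"tx": 0,"ty": 0,"tz": 0.9,"ax": 0,"ay": 0,"az": 0},
  {"tx": 0,"ty": 0,"tz": 0.9,"ax": 0,"ay": 0,"az": 0},
  {"tx": 0,"ty": 0,"tz": 0.6,"ax": 0,"ay": 0,"az": 0},
  {"tx": 0,"ty": 0,"tz": 0.4,"ax": 0,"ay": 0,"az": 0},
  {"tx": 0,"ty": 0,"tz": 0.08,"ax": 0,"ay": 0,"az": 0},
  {"tx": 0.4,"ty": 0,"tz": 0,"ax": 0,"ay": 0,"az": 0},
  {"tx": 0.4,"ty": 0,"tz": 0,"ax": 0,"ay": 0,"az": 0},
  {"tx": 0.4,"ty": 0,"tz": 0,"ax": 0,"ay": 0,"az": 0},
  {"tx": 0,"ty": 0,"tz": 0,"ax": 0,"ay": 0,"az": 0},
])

```text
time_s: 38.58
ee_pos: [0.5055, 0.0923, 0.2849]
eef_rot: [3.142, -0.0, 0.382]
force: [-0.1, 0.4, -0.5]
grip_width: 0.0219
grip_force: 30.0
```

Call:
apply_moves([
  {"tx": 0.3,"ty": 0,"tz": 0,"ax": 0,"ay": 0,"az": 0},
  {"tx": 0.3,"ty": 0,"tz": 0,"ax": 0,"ay": 0,"az": 0},
  {"tx": 0,"ty": 0,"tz": 0.1,"ax": 0,"ay": 0,"az": 0},
  {"tx": 0,"ty": 0,"tz": 0.06,"ax": 0,"ay": 0,"az": 0},
  {"tx": 0,"ty": 0,"tz": 0,"ax": 0,"ay": 0,"az": 0},
])

```text
time_s: 39.2
ee_pos: [0.5214, 0.0987, 0.2805]
eef_rot: [-3.142, -0.0, 0.381]
force: [-1.1, 0.2, 4.6]
grip_width: 0.0216
grip_force: 30.0
```

```bash
python3 -c "
from h import *
place(0,x0=-.007,x1=-.007); c=snap('wrist','w14')
g=cv2.cvtColor(c['pixels'],cv2.COLOR_RGB2GRAY);print('pred tip',proj(c,c2w(.092,0,.087)).round(1))
print(g[30:90:3,268:280].mean(1).round().tolist(), g[30:90:3,248:256].mean(1).round().tolist())"
```

```text
t 39.2 grasp [0.5214 0.0987 0.1005] rpy deg [-180.    -0.    21.8] F [-1.1  0.2  4.6] w 0.022 30.0
 az 0.01 tx -1.80 ty -0.03 tz -3.98
 tx 1.83 ty 0.00 tz 3.83
 tx 0.00 ty 0.00 tz -0.00
 tx 0.00 ty 0.00 tz 0.18
pred tip [271.1  56.2]
[36.0, 36.0, 35.0, 36.0, 39.0, 102.0, 94.0, 100.0, 98.0, 117.0, 125.0, 126.0, 125.0, 125.0, 126.0, 125.0, 125.0, 125.0, 124.0, 126.0] [38.0, 34.0, 36.0, 35.0, 37.0, 94.0, 92.0, 91.0, 94.0, 87.0, 91.0, 94.0, 92.0, 96.0, 106.0, 101.0, 96.0, 99.0, 97.0, 98.0]
```

Call:
apply_moves([
  {"tx": 0,"ty": 0,"tz": 0,"ax": 0,"ay": 0,"az": 0},
  {"tx": 0,"ty": 0,"tz": 0,"ax": 0,"ay": 0,"az": 0},
  {"tx": 0,"ty": 0,"tz": 0,"ax": 0,"ay": 0,"az": 0},
  {"tx": 0,"ty": 0,"tz": -0.5,"ax": 0,"ay": 0,"az": 0},
  {"tx": 0,"ty": 0,"tz": -0.9,"ax": 0,"ay": 0,"az": 0},
  {"tx": 0,"ty": 0,"tz": -0.9,"ax": 0,"ay": 0,"az": 0},
  {"tx": 0,"ty": 0,"tz": -0.9,"ax": 0,"ay": 0,"az": 0},
  {"tx": 0,"ty": 0,"tz": -0.8,"ax": 0,"ay": 0,"az": 0},
], jaw=0.56)

```text
time_s: 40.25
ee_pos: [0.5213, 0.0986, 0.4023]
eef_rot: [3.141, -0.001, 0.381]
force: [-0.1, 0.0, -0.3]
grip_width: 0.0416
grip_force: 0.0
```

Call:
apply_moves([
  {"tx": 0,"ty": 0,"tz": 0,"ax": 0,"ay": 0,"az": 0.87},
  {"tx": 0,"ty": 0,"tz": 0,"ax": 0,"ay": 0,"az": 0.87},
  {"tx": 0,"ty": 0,"tz": 0,"ax": 0,"ay": 0,"az": 0.87},
  {"tx": 0,"ty": 0,"tz": 0,"ax": 0,"ay": 0,"az": 0.87},
  {"tx": 0,"ty": 0,"tz": 0,"ax": 0,"ay": 0,"az": 0.87},
])

```text
time_s: 40.88
ee_pos: [0.5214, 0.0987, 0.4013]
eef_rot: [-3.141, -0.001, -0.001]
force: [0.7, 0.4, -0.5]
grip_width: 0.0415
grip_force: 0.0
```

Call:
apply_moves([
  {"tx": -0.5,"ty": 0.95,"tz": 0,"ax": 0,"ay": 0,"az": 0},
  {"tx": -0.5,"ty": 0.95,"tz": 0,"ax": 0,"ay": 0,"az": 0},
  {"tx": -0.5,"ty": 0.95,"tz": 0,"ax": 0,"ay": 0,"az": 0},
  {"tx": -0.5,"ty": 0.95,"tz": 0,"ax": 0,"ay": 0,"az": 0},
  {"tx": -0.5,"ty": 0.95,"tz": 0,"ax": 0,"ay": 0,"az": 0},
  {"tx": -0.5,"ty": 0.95,"tz": 0,"ax": 0,"ay": 0,"az": 0},
  {"tx": -0.5,"ty": 0.95,"tz": 0,"ax": 0,"ay": 0,"az": 0},
  {"tx": -0.5,"ty": 0.95,"tz": 0,"ax": 0,"ay": 0,"az": 0},
  {"tx": -0.5,"ty": 0.95,"tz": 0,"ax": 0,"ay": 0,"az": 0},
  {"tx": -0.5,"ty": 0.95,"tz": 0,"ax": 0,"ay": 0,"az": 0},
  {"tx": -0.5,"ty": 0.95,"tz": 0,"ax": 0,"ay": 0,"az": 0},
  {"tx": -0.5,"ty": 0.95,"tz": 0,"ax": 0,"ay": 0,"az": 0},
])

```text
time_s: 42.38
ee_pos: [0.3414, -0.2444, 0.4012]
eef_rot: [3.141, -0.001, 0.002]
force: [-0.1, -0.5, 0.2]
grip_width: 0.0415
grip_force: 0.0
```

Call:
apply_moves([
  {"tx": 0,"ty": 0,"tz": 0,"ax": 0,"ay": 0,"az": 0},
  {"tx": 0,"ty": 0,"tz": 0,"ax": 0,"ay": 0,"az": 0},
])

```text
time_s: 42.62
ee_pos: [0.3422, -0.2433, 0.4007]
eef_rot: [3.141, -0.001, 0.001]
force: [-1.0, 0.9, 0.5]
grip_width: 0.0413
grip_force: 0.0
```

```bash
python3 -c "
from h import *
pick('w15',['brown'])"
```

```text
brown [ 0.4213 -0.2105] size 0.023 0.069 yaw -0.4
brown
t 42.7 grasp [ 0.3423 -0.2431  0.2205] rpy deg [ 1.8e+02 -0.0e+00  1.0e-01] F [ 0.   0.3 -0.5] w 0.041 0.0
 az 0.11 tx 2.13 ty -1.11 tz 4.02
 tx 0.00 ty -0.00 tz 2.50
```

Brown was knocked aside, from (.449,-.241) to (.421,-.211). I'll check it is at rest before reaching for it.

Call:
apply_moves([
  {"tx": 0,"ty": 0,"tz": 0,"ax": 0,"ay": 0,"az": 0},
  {"tx": 0,"ty": 0,"tz": 0,"ax": 0,"ay": 0,"az": 0},
  {"tx": 0,"ty": 0,"tz": 0,"ax": 0,"ay": 0,"az": 0},
])

```text
time_s: 43.05
ee_pos: [0.3423, -0.2435, 0.4002]
eef_rot: [-3.142, 0.0, 0.002]
force: [0.4, 0.1, 0.7]
grip_width: 0.0412
grip_force: 0.0
```

```bash
python3 -c "
from h import *
pick('w16',['brown']);c=load('w16');print(proj(c,[.505,-.211,.011]));v,u=proj(c,[.49,-.211,.011])[::-1].astype(int);print(cv2.cvtColor(c['pixels'],cv2.COLOR_RGB2HSV)[v,u-20:u+20:3,1].tolist())"
```

```text
brown [ 0.4211 -0.2104] size 0.023 0.069 yaw -0.7
brown
t 43.1 grasp [ 0.3422 -0.2435  0.2202] rpy deg [-1.8e+02  0.0e+00  1.0e-01] F [-0.2  0.4  0.4] w 0.042 0.0
 az 0.16 tx 2.12 ty -1.14 tz 4.01
 tx 0.00 ty -0.00 tz 2.50
[240.17782933  23.23911725]
[111, 115, 118, 118, 117, 118, 16, 10, 29, 116, 120, 116, 112, 110]
```

Call:
apply_moves([
  {"tx": 0,"ty": 0,"tz": 0,"ax": 0,"ay": 0,"az": 0.13},
  {"tx": 0.71,"ty": -0.38,"tz": 0.6,"ax": 0,"ay": 0,"az": 0},
  {"tx": 0.71,"ty": -0.38,"tz": 0.6,"ax": 0,"ay": 0,"az": 0},
  {"tx": 0.7,"ty": -0.38,"tz": 0.8,"ax": 0,"ay": 0,"az": 0},
  {"tx": 0,"ty": 0,"tz": 0.9,"ax": 0,"ay": 0,"az": 0},
  {"tx": 0,"ty": 0,"tz": 0.9,"ax": 0,"ay": 0,"az": 0},
  {"tx": 0,"ty": 0,"tz": 0.9,"ax": 0,"ay": 0,"az": 0},
  {"tx": 0,"ty": 0,"tz": 0.9,"ax": 0,"ay": 0,"az": 0},
  {"tx": 0,"ty": 0,"tz": 0.6,"ax": 0,"ay": 0,"az": 0},
  {"tx": 0,"ty": 0,"tz": 0.3,"ax": 0,"ay": 0,"az": 0},
  {"tx": 0,"ty": 0,"tz": 0,"ax": 0,"ay": 0,"az": 0},
])

```text
time_s: 44.48
ee_pos: [0.4061, -0.2101, 0.205]
eef_rot: [-3.141, 0.001, -0.01]
force: [0.7, -0.7, 0.8]
grip_width: 0.0414
grip_force: 0.0
```

Call:
apply_moves([
  {"tx": 0,"ty": 0,"tz": 0,"ax": 0,"ay": 0,"az": 0},
  {"tx": 0,"ty": 0,"tz": 0,"ax": 0,"ay": 0,"az": 0},
  {"tx": 0,"ty": 0,"tz": 0,"ax": 0,"ay": 0,"az": 0},
  {"tx": 0,"ty": 0,"tz": 0,"ax": 0,"ay": 0,"az": 0},
], jaw=1, force=30)

```text
time_s: 44.98
ee_pos: [0.4062, -0.2101, 0.2057]
eef_rot: [3.141, -0.001, -0.01]
force: [-0.6, 1.4, 6.0]
grip_width: 0.0217
grip_force: 30.0
```

Call:
apply_moves([
  {"tx": 0,"ty": 0,"tz": -0.8,"ax": 0,"ay": 0,"az": 0},
  {"tx": 0,"ty": 0,"tz": -0.9,"ax": 0,"ay": 0,"az": 0},
  {"tx": 0,"ty": 0,"tz": -0.95,"ax": 0,"ay": 0,"az": 0},
  {"tx": 0,"ty": 0,"tz": -0.95,"ax": 0,"ay": 0,"az": 0},
  {"tx": 0,"ty": 0,"tz": -0.95,"ax": 0,"ay": 0,"az": 0},
  {"tx": 0,"ty": 0,"tz": -0.95,"ax": 0,"ay": 0,"az": 0},
  {"tx": 0,"ty": 0,"tz": -0.95,"ax": 0,"ay": 0,"az": 0},
  {"tx": 0,"ty": 0,"tz": 0,"ax": 0,"ay": 0,"az": -0.9},
  {"tx": 0,"ty": 0,"tz": 0,"ax": 0,"ay": 0,"az": -0.9},
  {"tx": 0,"ty": 0,"tz": 0,"ax": 0,"ay": 0,"az": -0.9},
  {"tx": 0,"ty": 0,"tz": 0,"ax": 0,"ay": 0,"az": -0.9},
  {"tx": 0,"ty": 0,"tz": 0,"ax": 0,"ay": 0,"az": -0.9},
])

```text
time_s: 46.48
ee_pos: [0.406, -0.21, 0.3986]
eef_rot: [-3.141, 0.0, 0.386]
force: [0.3, 0.2, -0.6]
grip_width: 0.0218
grip_force: 30.0
```

```bash
python3 -c "
from h import *
place(.05)"
```

```text
t 46.5 grasp [ 0.406  -0.21    0.2186] rpy deg [-180.     0.    22.1] F [ 0.3  0.2 -0.6] w 0.022 30.0
 az 0.06 tx 5.60 ty -9.82 tz -0.05
 tx 0.00 ty 0.00 tz 3.83
 tx 1.73 ty -0.00 tz -0.00
 tx 0.00 ty 0.00 tz 0.18
```

Call:
apply_moves([
  {"tx": 0.51,"ty": -0.88,"tz": 0,"ax": 0,"ay": 0,"az": 0.06},
  {"tx": 0.51,"ty": -0.88,"tz": 0,"ax": 0,"ay": 0,"az": 0},
  {"tx": 0.51,"ty": -0.88,"tz": 0,"ax": 0,"ay": 0,"az": 0},
  {"tx": 0.51,"ty": -0.88,"tz": 0,"ax": 0,"ay": 0,"az": 0},
  {"tx": 0.51,"ty": -0.88,"tz": 0,"ax": 0,"ay": 0,"az": 0},
  {"tx": 0.51,"ty": -0.88,"tz": 0,"ax": 0,"ay": 0,"az": 0},
  {"tx": 0.51,"ty": -0.88,"tz": 0,"ax": 0,"ay": 0,"az": 0},
  {"tx": 0.51,"ty": -0.88,"tz": 0,"ax": 0,"ay": 0,"az": 0},
  {"tx": 0.51,"ty": -0.88,"tz": 0,"ax": 0,"ay": 0,"az": 0},
  {"tx": 0.51,"ty": -0.88,"tz": 0,"ax": 0,"ay": 0,"az": 0},
  {"tx": 0.5,"ty": -0.88,"tz": 0,"ax": 0,"ay": 0,"az": 0},
  {"tx": 0,"ty": 0,"tz": 0,"ax": 0,"ay": 0,"az": 0},
])

```text
time_s: 47.98
ee_pos: [0.4549, 0.1231, 0.3984]
eef_rot: [-3.141, 0.0, 0.38]
force: [0.4, -0.4, -0.2]
grip_width: 0.0217
grip_force: 30.0
```

```bash
python3 -c "
from h import *
place(.048); c=snap('wrist','w17')
print('pred tip',proj(c,c2w(.038,.048,.205)).round(1))
g=cv2.cvtColor(c['pixels'],cv2.COLOR_RGB2HSV)
s=g[:,:,1];print([ (r,np.nonzero(s[r,255:295]<14)[0].mean().round()+255 if (s[r,255:295]<14).any() else None) for r in range(40,125,6)])"
```

```text
t 48.0 grasp [0.4549 0.1231 0.2184] rpy deg [-180.     0.    21.8] F [ 0.4 -0.4 -0.2] w 0.022 30.0
 az -0.00 tx -0.04 ty -0.05 tz -0.05
 tx 0.00 ty 0.00 tz 3.83
 tx 1.73 ty 0.00 tz -0.00
 tx 0.00 ty 0.00 tz 0.18
pred tip [269.5  58.8]
[(40, None), (46, None), (52, None), (58, np.float64(273.0)), (64, np.float64(273.0)), (70, np.float64(275.0)), (76, np.float64(275.0)), (82, np.float64(275.0)), (88, np.float64(275.0)), (94, np.float64(275.0)), (100, np.float64(275.0)), (106, np.float64(274.0)), (112, np.float64(273.0)), (118, np.float64(276.0)), (124, np.float64(276.0))]
```

Call:
apply_moves([
  {"tx": -0.03,"ty": 0,"tz": 0.9,"ax": 0,"ay": 0,"az": 0},
  {"tx": 0,"ty": 0,"tz": 0.9,"ax": 0,"ay": 0,"az": 0},
  {"tx": 0,"ty": 0,"tz": 0.9,"ax": 0,"ay": 0,"az": 0},
  {"tx": 0,"ty": 0,"tz": 0.6,"ax": 0,"ay": 0,"az": 0},
  {"tx": 0,"ty": 0,"tz": 0.4,"ax": 0,"ay": 0,"az": 0},
  {"tx": 0,"ty": 0,"tz": 0.08,"ax": 0,"ay": 0,"az": 0},
  {"tx": 0.4,"ty": 0,"tz": 0,"ax": 0,"ay": 0,"az": 0},
  {"tx": 0.4,"ty": 0,"tz": 0,"ax": 0,"ay": 0,"az": 0},
  {"tx": 0.4,"ty": 0,"tz": 0,"ax": 0,"ay": 0,"az": 0},
  {"tx": 0,"ty": 0,"tz": 0,"ax": 0,"ay": 0,"az": 0},
])

```text
time_s: 49.28
ee_pos: [0.4882, 0.1351, 0.2852]
eef_rot: [3.142, -0.0, 0.378]
force: [-0.3, -0.3, -0.7]
grip_width: 0.0218
grip_force: 30.0
```

Call:
apply_moves([
  {"tx": 0.3,"ty": 0,"tz": 0,"ax": 0,"ay": 0,"az": 0},
  {"tx": 0.3,"ty": 0,"tz": 0,"ax": 0,"ay": 0,"az": 0},
  {"tx": 0,"ty": 0,"tz": 0.1,"ax": 0,"ay": 0,"az": 0},
  {"tx": 0,"ty": 0,"tz": 0.06,"ax": 0,"ay": 0,"az": 0},
  {"tx": 0,"ty": 0,"tz": 0,"ax": 0,"ay": 0,"az": 0},
])

```text
time_s: 49.9
ee_pos: [0.5041, 0.1414, 0.2807]
eef_rot: [-3.142, -0.0, 0.378]
force: [-1.9, -0.6, 3.3]
grip_width: 0.0217
grip_force: 30.0
```

```bash
python3 -c "
from h import *
place(.048,x0=-.007,x1=-.007); c=snap('wrist','w18')
g=cv2.cvtColor(c['pixels'],cv2.COLOR_RGB2GRAY);print('pred tip',proj(c,c2w(.092,.048,.087)).round(1))
print(g[30:90:3,268:280].mean(1).round().tolist(), g[30:90:3,248:256].mean(1).round().tolist())"
```

```text
t 49.9 grasp [0.5041 0.1414 0.1007] rpy deg [-180.    -0.    21.6] F [-1.9 -0.6  3.3] w 0.022 30.0
 az -0.03 tx -1.79 ty -0.09 tz -3.98
 tx 1.83 ty 0.00 tz 3.83
 tx 0.00 ty 0.00 tz -0.00
 tx 0.00 ty 0.00 tz 0.18
pred tip [266.3  55.9]
[38.0, 36.0, 35.0, 36.0, 50.0, 91.0, 83.0, 98.0, 92.0, 124.0, 129.0, 130.0, 129.0, 130.0, 129.0, 129.0, 129.0, 128.0, 129.0, 128.0] [38.0, 36.0, 38.0, 37.0, 56.0, 100.0, 101.0, 100.0, 95.0, 100.0, 101.0, 97.0, 106.0, 102.0, 102.0, 97.0, 105.0, 142.0, 154.0, 153.0]
```

Call:
apply_moves([
  {"tx": 0,"ty": 0,"tz": 0,"ax": 0,"ay": 0,"az": 0},
  {"tx": 0,"ty": 0,"tz": 0,"ax": 0,"ay": 0,"az": 0},
  {"tx": 0,"ty": 0,"tz": 0,"ax": 0,"ay": 0,"az": 0},
  {"tx": 0,"ty": 0,"tz": -0.5,"ax": 0,"ay": 0,"az": 0},
  {"tx": 0,"ty": 0,"tz": -0.9,"ax": 0,"ay": 0,"az": 0},
  {"tx": 0,"ty": 0,"tz": -0.9,"ax": 0,"ay": 0,"az": 0},
  {"tx": 0,"ty": 0,"tz": -0.9,"ax": 0,"ay": 0,"az": 0},
  {"tx": -0.7,"ty": -0.25,"tz": -0.8,"ax": 0,"ay": 0,"az": 0},
  {"tx": -0.7,"ty": -0.25,"tz": -0.8,"ax": 0,"ay": 0,"az": 0},
  {"tx": -0.7,"ty": -0.25,"tz": 0,"ax": 0,"ay": 0,"az": 0},
  {"tx": 0,"ty": 0,"tz": 0,"ax": 0,"ay": 0,"az": 0},
  {"tx": 0,"ty": 0,"tz": 0,"ax": 0,"ay": 0,"az": 0},
], jaw=0.56)

```text
time_s: 51.45
ee_pos: [0.4378, 0.1391, 0.4248]
eef_rot: [3.141, -0.001, 0.378]
force: [0.8, -0.1, 0.1]
grip_width: 0.0415
grip_force: 0.0
```

```bash
python3 -c "
from h import *
go();c=snap('wrist','w19');cv2.imwrite('pics/w19c.png',cv2.resize(c['pixels'][:310,:,::-1],None,fx=1.42,fy=1.42))
snap('scene','s19')
for x,z in [(.01,.19),(.02,.185),(.03,.17)]: print(x,z,[proj(c,c2w(x,y,z)).round() for y in (.162,.212)])
print([ (proj(c,c2w(.1,y,.075))*1.42).round() for y in (-.14,.14)])"
```

```text
t 51.5 grasp [0.4378 0.1391 0.2448] rpy deg [180.   -0.   21.6] F [ 0.8 -0.1  0.1] w 0.041 0.0
0.01 0.19 [array([113., 105.]), array([ 28., 105.])]
0.02 0.185 [array([115.,  88.]), array([31., 88.])]
0.03 0.17 [array([124.,  73.]), array([45., 73.])]
[array([735.,  -0.]), array([267.,   1.])]
```

View pics/w19c.png

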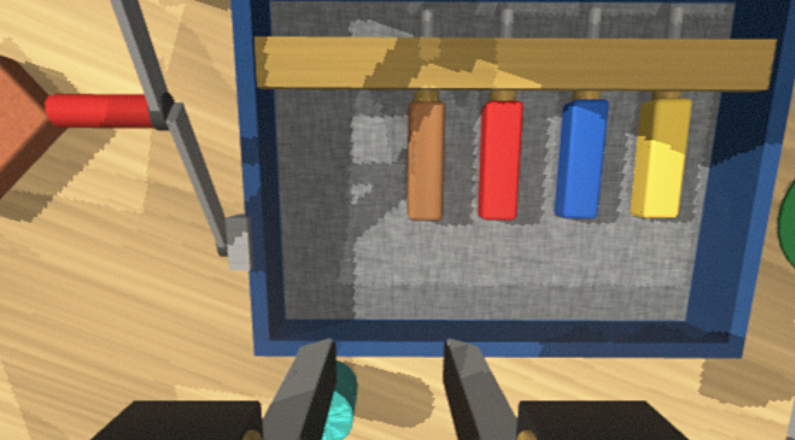

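All four tools lie straight at (425,155), (500,160), (582,160), (665,155), tips past the bar near the back wall. The tab runs (45..155,110), which with the 85 mm arc puts it at chest (.026,.194,.174). I turn so the gripper's narrow side faces the chest, tilt 25° and press along the arc.

Call:
apply_moves([
  {"tx": 0,"ty": 0,"tz": 0,"ax": 0,"ay": 0,"az": -1},
  {"tx": 0,"ty": 0,"tz": 0,"ax": 0,"ay": 0,"az": -1},
  {"tx": 0,"ty": 0,"tz": 0,"ax": 0,"ay": 0,"az": -1},
  {"tx": 0,"ty": 0,"tz": 0,"ax": 0,"ay": 0,"az": -1},
  {"tx": 0,"ty": 0,"tz": 0,"ax": 0,"ay": 0,"az": -1},
  {"tx": 0,"ty": 0,"tz": 0,"ax": 0,"ay": 0,"az": -1},
  {"tx": 0,"ty": 0,"tz": 0,"ax": 0,"ay": 0,"az": -1},
  {"tx": 0,"ty": 0,"tz": 0,"ax": 0,"ay": 0,"az": -1},
  {"tx": 0,"ty": 0,"tz": 0,"ax": 0,"ay": 0,"az": -1},
  {"tx": 0,"ty": 0,"tz": 0,"ax": 0,"ay": 0,"az": -1},
  {"tx": 0,"ty": 0,"tz": 0,"ax": 0,"ay": 0,"az": -1},
  {"tx": 0,"ty": 0,"tz": 0,"ax": 0,"ay": 0,"az": -1},
], jaw=1, force=30)

```text
time_s: 53.05
ee_pos: [0.438, 0.1391, 0.4241]
eef_rot: [-3.141, 0.0, 1.428]
force: [0.6, 0.5, 0.1]
grip_width: 0.0004
grip_force: 0.0
```

Call:
apply_moves([
  {"tx": 0,"ty": 0,"tz": 0,"ax": 0,"ay": 0,"az": -1},
  {"tx": 0,"ty": 0,"tz": 0,"ax": 0,"ay": 0,"az": -1},
  {"tx": 0,"ty": 0,"tz": 0,"ax": 0,"ay": 0,"az": -1},
  {"tx": 0,"ty": 0,"tz": 0,"ax": 0,"ay": 0,"az": -1},
  {"tx": 0,"ty": 0,"tz": 0,"ax": 0,"ay": 0,"az": -1},
  {"tx": 0,"ty": 0,"tz": 0,"ax": 0,"ay": 0,"az": -1},
  {"tx": 0,"ty": 0,"tz": 0,"ax": -1,"ay": 0,"az": 0},
  {"tx": 0,"ty": 0,"tz": 0,"ax": -1,"ay": 0,"az": 0},
  {"tx": 0,"ty": 0,"tz": 0,"ax": -1,"ay": 0,"az": 0},
  {"tx": 0,"ty": 0,"tz": 0,"ax": -1,"ay": 0,"az": 0},
  {"tx": 0,"ty": 0,"tz": 0,"ax": -1,"ay": 0,"az": 0},
  {"tx": 0,"ty": 0,"tz": 0,"ax": 0,"ay": 0,"az": 0},
])

```text
time_s: 54.55
ee_pos: [0.4377, 0.139, 0.4242]
eef_rot: [2.706, -0.0, 1.948]
force: [0.2, -0.2, 0.1]
grip_width: 0.0007
grip_force: 0.0
```

```bash
cat >> h.py <<'E'
def st(off=.199):
    o=get_obs();R=Ro.from_euler('xyz',o['eef_rot']).as_matrix();p=np.array(o['ee_pos']);t=p+R[:,2]*off
    a=CH[1];B=np.array([[np.cos(a),-np.sin(a),0],[np.sin(a),np.cos(a),0],[0,0,1]])
    print('t',round(o['time_s'],2),'pt chest',np.r_[w2c(t),t[2]].round(4),'tcp chest',np.r_[w2c(p),p[2]].round(3),'axes(cols, chest)',(B.T@R).round(2).tolist(),'F chest',(B.T@np.array(o['force'])).round(1),'w',round(o['grip_width'],3),'q',np.array(o['qpos']).round(2))
    return np.r_[w2c(t),t[2]],B.T@R
def dl(tgt,off=.199):
    p,A=st(off);print('units',(A.T@(np.array(tgt)-p)/.03).round(2))
E
python3 -c "
from h import *
dl((.010,.205,.207))"
```

```text
t 54.55 pt chest [0.0131 0.0675 0.2438] tcp chest [-0.071  0.068  0.424] axes(cols, chest) [[0.0, 0.91, 0.42], [1.0, -0.0, -0.0], [0.0, 0.42, -0.91]] F chest [ 0.1 -0.3  0.1] w 0.001 q [ 0.22  0.01  1.82  0.09  0.88 -0.2 ]
units [ 4.58 -0.62  1.06]
```

Call:
apply_moves([
  {"tx": 0.915,"ty": -0.12,"tz": 0,"ax": 0,"ay": 0,"az": 0},
  {"tx": 0.915,"ty": -0.12,"tz": 0,"ax": 0,"ay": 0,"az": 0},
  {"tx": 0.915,"ty": -0.12,"tz": 0,"ax": 0,"ay": 0,"az": 0},
  {"tx": 0.915,"ty": -0.13,"tz": 0,"ax": 0,"ay": 0,"az": 0},
  {"tx": 0.915,"ty": -0.13,"tz": 0,"ax": 0,"ay": 0,"az": 0},
  {"tx": 0,"ty": 0,"tz": 0.53,"ax": 0,"ay": 0,"az": 0},
  {"tx": 0,"ty": 0,"tz": 0.53,"ax": 0,"ay": 0,"az": 0},
  {"tx": 0,"ty": 0,"tz": 0,"ax": 0,"ay": 0,"az": 0},
  {"tx": 0,"ty": 0,"tz": 0,"ax": 0,"ay": 0,"az": 0},
])

```text
time_s: 55.68
ee_pos: [0.384, 0.265, 0.3878]
eef_rot: [2.706, 0.0, 1.948]
force: [-0.1, -0.7, 0.6]
grip_width: 0.0006
grip_force: 0.0
```

```bash
python3 -c "
from h import *
dl((.0229,.205,.180));c=snap('scene','s20');print([proj(c,c2w(*p)).round() for p in [(.026,.171,.174),(.026,.217,.174),(.134,0,.312)]])
w=snap('wrist','w20');b=cv2.resize(w['pixels'],None,fx=.7,fy=.7);a=cv2.resize(c['pixels'][140:280,300:440],(294,294))
print([proj(w,c2w(*p)).round() for p in [(.026,.171,.174),(.026,.217,.174)]])
cv2.imwrite('pics/m20.png',np.hstack([a,b])[:,:,::-1])"
```

```text
t 55.67 pt chest [0.0102 0.2042 0.2074] tcp chest [-0.074  0.205  0.388] axes(cols, chest) [[0.0, 0.91, 0.42], [1.0, -0.0, -0.0], [-0.0, 0.42, -0.91]] F chest [-0.3 -0.6  0.6] w 0.001 q [ 0.54  0.07  1.85 -0.09  0.79  0.21]
units [ 0.03 -0.    1.01]
[array([355., 194.]), array([369., 189.]), array([325., 198.])]
[array([275., 280.]), array([275., 214.])]
```

View pics/m20.png

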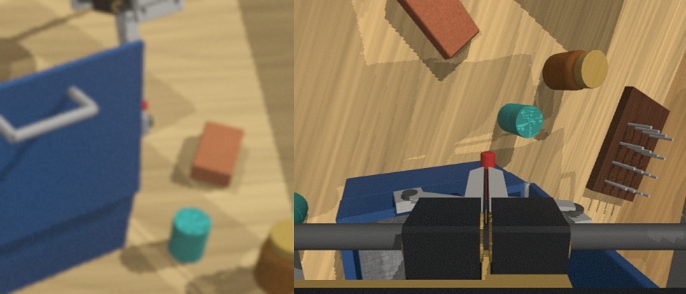

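The tab end shows at wrist px about (276,218) against (275,214) predicted, straight ahead of the closed fingertips. Now I press.

Call:
apply_moves([
  {"tx": 0,"ty": 0,"tz": 0.4,"ax": 0,"ay": 0,"az": 0},
  {"tx": 0,"ty": 0,"tz": 0.4,"ax": 0,"ay": 0,"az": 0},
  {"tx": 0,"ty": 0,"tz": 0.15,"ax": 0,"ay": 0,"az": 0},
  {"tx": 0,"ty": 0,"tz": 0.15,"ax": 0,"ay": 0,"az": 0},
  {"tx": 0,"ty": 0,"tz": 0.1,"ax": 0,"ay": 0,"az": 0},
  {"tx": 0,"ty": 0,"tz": 0,"ax": 0,"ay": 0,"az": 0},
])

```text
time_s: 56.52
ee_pos: [0.3978, 0.271, 0.3551]
eef_rot: [2.705, -0.0, 1.949]
force: [-0.4, 0.9, -0.5]
grip_width: 0.0004
grip_force: 0.0
```

Call:
apply_moves([
  {"tx": 0,"ty": 0.03,"tz": 0.15,"ax": 0,"ay": 0,"az": 0},
  {"tx": 0,"ty": 0.03,"tz": 0.15,"ax": 0,"ay": 0,"az": 0},
  {"tx": 0,"ty": 0,"tz": 0,"ax": 0,"ay": 0,"az": 0},
])

```text
time_s: 56.9
ee_pos: [0.403, 0.2731, 0.3474]
eef_rot: [2.706, 0.0, 1.949]
force: [0.9, -0.1, 0.4]
grip_width: 0.0003
grip_force: 0.0
```

```bash
python3 -c "
from h import *
st()"
```

```text
t 56.9 pt chest [0.0307 0.2048 0.167 ] tcp chest [-0.053  0.205  0.347] axes(cols, chest) [[0.0, 0.91, 0.42], [1.0, -0.0, -0.0], [-0.0, 0.42, -0.91]] F chest [ 0.8 -0.4  0.4] w 0.0 q [ 0.53  0.16  1.85 -0.1   0.7   0.21]
```

```bash
cat >> h.py <<'E'
def redtab(fn):
    w=snap('wrist',fn);g=cv2.cvtColor(w['pixels'],cv2.COLOR_RGB2HSV);m=cv2.inRange(g,(0,190,70),(5,255,255))|cv2.inRange(g,(174,190,70),(180,255,255))
    n,l,s,cc=cv2.connectedComponentsWithStats(m[:330])
    for i in range(1,n):
        if s[i,4]>40: print('red',s[i].tolist(),cc[i].round(1))
    for th in (.684,.6,.5,.4,.3,.2,.1,0): print(th,[proj(w,c2w(-.04+.085*np.cos(th),y,.12+.085*np.sin(th))).round() for y in (.171,.217)])
E
python3 -c "
from h import *
redtab('w21');t=snap('top','t21');print([proj(t,c2w(.026,y,.174)).round() for y in (.171,.217)])
w=load('w20');g=cv2.cvtColor(w['pixels'],cv2.COLOR_RGB2HSV);m=cv2.inRange(g,(0,190,70),(5,255,255));print('before',cv2.connectedComponentsWithStats(m[:330])[2].tolist())"
```

```text
red [269, 231, 22, 9, 103] [280.2 234.9]
0.684 [array([272., 318.]), array([272., 238.])]
0.6 [array([275., 311.]), array([275., 234.])]
0.5 [array([276., 303.]), array([276., 229.])]
0.4 [array([276., 296.]), array([276., 225.])]
0.3 [array([275., 290.]), array([275., 221.])]
0.2 [array([273., 284.]), array([273., 217.])]
0.1 [array([269., 278.]), array([269., 214.])]
0 [array([265., 274.]), array([264., 211.])]
[array([184., 226.]), array([167., 232.])]
before [[0, 0, 560, 330, 184555], [267, 217, 20, 24, 241], [268, 230, 1, 1, 1], [270, 230, 2, 2, 2], [269, 233, 1, 1, 1]]
```

The tab has moved with the fingertips (about 0.18 rad). I press on along the arc.

Call:
apply_moves([
  {"tx": 0,"ty": 0.0,"tz": 0.2,"ax": 0,"ay": 0,"az": 0},
  {"tx": 0,"ty": -0.01,"tz": 0.2,"ax": 0,"ay": 0,"az": 0},
  {"tx": 0,"ty": -0.02,"tz": 0.2,"ax": 0,"ay": 0,"az": 0},
  {"tx": 0,"ty": -0.03,"tz": 0.2,"ax": 0,"ay": 0,"az": 0},
  {"tx": 0,"ty": 0,"tz": 0,"ax": 0,"ay": 0,"az": 0},
  {"tx": 0,"ty": 0,"tz": 0,"ax": 0,"ay": 0,"az": 0},
])

```text
time_s: 57.75
ee_pos: [0.4109, 0.2763, 0.3252]
eef_rot: [2.705, -0.0, 1.949]
force: [0.1, -1.3, -0.9]
grip_width: 0.0007
grip_force: 0.0
```

```bash
python3 -c "
from h import *
st();redtab('w22')"
```

```text
t 57.75 pt chest [0.0394 0.2048 0.1449] tcp chest [-0.045  0.205  0.325] axes(cols, chest) [[0.0, 0.91, 0.42], [1.0, -0.0, -0.0], [0.0, 0.42, -0.91]] F chest [-0.4 -1.2 -0.9] w 0.001 q [ 0.53  0.21  1.85 -0.1   0.65  0.22]
red [268, 230, 22, 11, 120] [279.4 234.6]
0.684 [array([275., 344.]), array([275., 255.])]
0.6 [array([278., 336.]), array([278., 250.])]
0.5 [array([279., 326.]), array([279., 243.])]
0.4 [array([279., 317.]), array([279., 238.])]
0.3 [array([278., 309.]), array([278., 233.])]
0.2 [array([275., 302.]), array([275., 228.])]
0.1 [array([271., 295.]), array([271., 224.])]
0 [array([266., 289.]), array([266., 220.])]
```

Call:
apply_moves([
  {"tx": 0,"ty": 0,"tz": -0.4,"ax": 0,"ay": 0,"az": 0},
  {"tx": 0,"ty": 0,"tz": -0.8,"ax": 0,"ay": 0,"az": 0},
  {"tx": 0,"ty": 0,"tz": -0.8,"ax": 0,"ay": 0,"az": 0},
  {"tx": 0,"ty": 0,"tz": -0.8,"ax": 0,"ay": 0,"az": 0},
  {"tx": 0,"ty": 0,"tz": -0.8,"ax": 0,"ay": 0,"az": 0},
  {"tx": 0,"ty": 0,"tz": 0,"ax": 0,"ay": 0,"az": 0},
])

```text
time_s: 58.55
ee_pos: [0.3678, 0.2592, 0.4251]
eef_rot: [2.701, -0.001, 1.949]
force: [-0.3, 0.1, -0.7]
grip_width: 0.0005
grip_force: 0.0
```

```bash
python3 -c "
from h import *
st();redtab('w23')"
```

```text
t 58.55 pt chest [-0.0063  0.2051  0.2451] tcp chest [-0.091  0.205  0.425] axes(cols, chest) [[0.0, 0.9, 0.43], [1.0, -0.0, -0.0], [0.0, 0.43, -0.9]] F chest [-0.2  0.2 -0.7] w 0.001 q [ 0.54 -0.01  1.84 -0.09  0.88  0.21]
red [269, 194, 13, 47, 377] [275.9 216.8]
0.684 [array([273., 258.]), array([273., 201.])]
0.6 [array([275., 255.]), array([275., 199.])]
0.5 [array([276., 251.]), array([276., 197.])]
0.4 [array([276., 247.]), array([276., 195.])]
0.3 [array([275., 244.]), array([275., 193.])]
0.2 [array([273., 241.]), array([273., 191.])]
0.1 [array([271., 238.]), array([270., 189.])]
0 [array([267., 235.]), array([267., 188.])]
```

Call:
apply_moves([
  {"tx": 0,"ty": 0,"tz": 0,"ax": 1,"ay": 0,"az": 0},
  {"tx": 0,"ty": 0,"tz": 0,"ax": 1,"ay": 0,"az": 0},
  {"tx": 0,"ty": 0,"tz": 0,"ax": 1,"ay": 0,"az": 0},
  {"tx": 0,"ty": 0,"tz": 0,"ax": 1,"ay": 0,"az": 0},
  {"tx": 0,"ty": 0,"tz": 0,"ax": 1,"ay": 0,"az": 0},
  {"tx": 0,"ty": 0,"tz": -0.9,"ax": 0,"ay": 0,"az": 0},
  {"tx": 0,"ty": 0,"tz": -0.9,"ax": 0,"ay": 0,"az": 0},
  {"tx": 0,"ty": 0,"tz": -0.9,"ax": 0,"ay": 0,"az": 0},
  {"tx": 0,"ty": 0,"tz": 0,"ax": 0,"ay": 0,"az": 0},
])

```text
time_s: 59.72
ee_pos: [0.3686, 0.2594, 0.5046]
eef_rot: [3.14, -0.0, 1.948]
force: [0.8, -0.1, -0.3]
grip_width: 0.0003
grip_force: 0.0
```

```bash
python3 -c "
from h import *
dl((.134,0,.385),.18);t=snap('top','t24');cv2.imwrite('pics/t24c.png',cv2.resize(t['pixels'][120:250,155:320,::-1],None,fx=4.5,fy=4.5,interpolation=cv2.INTER_CUBIC))
from scipy.spatial.transform import Rotation
for th in (1.25,1.3,1.35,1.4):
    X=.11-(.185*np.cos(th)-.056*np.sin(th));Z=.12+.185*np.sin(th)+.056*np.cos(th)
    print(th,round(X,3),round(Z,3),[((proj(t,c2w(X,y,Z))-[155,120])*4.5).round() for y in (.05,-.05)],'lidtop',[((proj(t,c2w(.11-.22*np.cos(th)+.01*np.sin(th),y,.12+.22*np.sin(th)+.01*np.cos(th)))-[155,120])*4.5).round() for y in (.15,-.15)])"
```

```text
t 59.73 pt chest [-0.09    0.2052  0.3246] tcp chest [-0.09   0.205  0.505] axes(cols, chest) [[0.0, 1.0, 0.0], [1.0, -0.0, 0.0], [0.0, 0.0, -1.0]] F chest [ 0.7 -0.4 -0.3] w 0.0 q [ 0.53  0.01  1.62 -0.    1.51  0.15]
units [-6.82  7.49 -2.  ]
1.25 0.105 0.313 [array([247., 206.]), array([430., 138.])] lidtop [array([ 86., 367.]), array([653., 152.])]
1.3 0.114 0.313 [array([240., 189.]), array([423., 121.])] lidtop [array([ 78., 346.]), array([645., 132.])]
1.35 0.124 0.313 [array([234., 173.]), array([416., 105.])] lidtop [array([ 70., 325.]), array([637., 111.])]
1.4 0.134 0.312 [array([228., 157.]), array([410.,  89.])] lidtop [array([ 61., 304.]), array([629.,  91.])]
```

View pics/t24c.png

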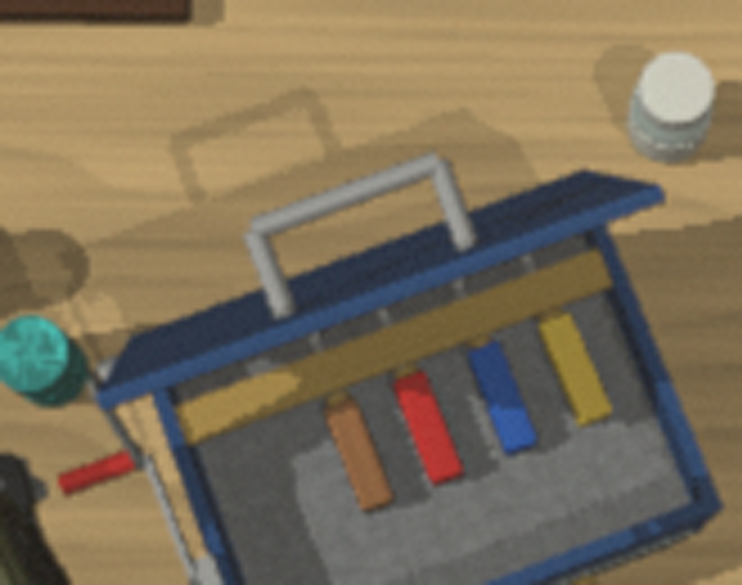

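Top view: all four tips show behind the bar and the tab is folded down. The handle corners at (255,228) and (436,163) fit a lid angle of about 1.19, so the bar is at chest (.093, 0, .313). I'll raise and check the lid is standing still.

Call:
apply_moves([
  {"tx": 0,"ty": 0,"tz": -0.9,"ax": 0,"ay": 0,"az": 0},
  {"tx": 0,"ty": 0,"tz": -0.9,"ax": 0,"ay": 0,"az": 0},
  {"tx": 0,"ty": 0,"tz": -0.3,"ax": 0,"ay": 0,"az": 0},
  {"tx": 0,"ty": 0,"tz": 0,"ax": 0,"ay": 0,"az": 0},
], jaw=0.6)

```text
time_s: 60.28
ee_pos: [0.3685, 0.2595, 0.566]
eef_rot: [-3.14, 0.0, 1.949]
force: [0.3, 0.1, -0.8]
grip_width: 0.0359
grip_force: 0.0
```

```bash
python3 -c "
from h import *
t=snap('top','t25');a=load('t24')['pixels'];d=cv2.absdiff(a,t['pixels'])[150:215,205:305];print('diff',d.mean().round(2),d.max())
p=[ray(t,255/4.5+155,228/4.5+120,.313),ray(t,436/4.5+155,163/4.5+120,.313)];print([w2c(q).round(4) for q in p])
dl((.0935,0,.385),.18)"
```

```text
diff 1.45 8
[array([0.0926, 0.0499]), array([ 0.0911, -0.0481])]
t 60.33 pt chest [-0.0906  0.2051  0.3857] tcp chest [-0.09   0.205  0.566] axes(cols, chest) [[0.0, 1.0, -0.0], [1.0, -0.0, -0.0], [-0.0, -0.0, -1.0]] F chest [0.  0.3 0.1] w 0.037 q [ 0.53  0.    1.5  -0.    1.65  0.15]
units [-6.82  6.16  0.01]
```

Call:
apply_moves([
  {"tx": -0.974,"ty": 0.873,"tz": 0,"ax": 0,"ay": 0,"az": 0},
  {"tx": -0.974,"ty": 0.873,"tz": 0,"ax": 0,"ay": 0,"az": 0},
  {"tx": -0.974,"ty": 0.873,"tz": 0,"ax": 0,"ay": 0,"az": 0},
  {"tx": -0.974,"ty": 0.873,"tz": 0,"ax": 0,"ay": 0,"az": 0},
  {"tx": -0.974,"ty": 0.873,"tz": 0,"ax": 0,"ay": 0,"az": 0},
  {"tx": -0.974,"ty": 0.873,"tz": 0,"ax": 0,"ay": 0,"az": 0},
  {"tx": -0.974,"ty": 0.873,"tz": 0,"ax": 0,"ay": 0,"az": 0},
  {"tx": 0,"ty": 0,"tz": 0,"ax": 0,"ay": 0,"az": 0},
  {"tx": 0,"ty": 0,"tz": 0,"ax": 0,"ay": 0,"az": 0},
])

```text
time_s: 61.45
ee_pos: [0.6141, 0.1372, 0.5661]
eef_rot: [-3.14, -0.0, 1.949]
force: [0.3, 0.1, -0.1]
grip_width: 0.0373
grip_force: 0.0
```

```bash
python3 -c "
from h import *
dl((.0925,0,.3135),.18);w=snap('wrist','w26')
print([proj(w,c2w(x,y,.313)).round() for x in (.0865,.0925,.0985) for y in (.045,0.02)])
g=cv2.cvtColor(w['pixels'],cv2.COLOR_RGB2HSV)
for y in (.045,.03,.02):
    u,v=proj(w,c2w(.0925,y,.313)).astype(int);print(y,v,[(i-30+u,int(x),int(b)) for i,(x,b) in enumerate(zip(g[v,u-30:u+31,1],g[v,u-30:u+31,2])) if i%4==0])"
```

```text
t 61.45 pt chest [0.092  0.0005 0.3861] tcp chest [0.092 0.    0.566] axes(cols, chest) [[0.0, 1.0, -0.0], [1.0, -0.0, 0.0], [0.0, -0.0, -1.0]] F chest [ 0.3 -0.  -0.1] w 0.037 q [ 0.16  0.44  0.97  0.    1.74 -0.22]
units [-0.02  0.02  2.42]
[array([266., 162.]), array([266., 198.]), array([275., 162.]), array([275., 198.]), array([284., 162.]), array([284., 198.])]
0.045 161 [(np.int64(244), 15, 83), (np.int64(248), 9, 87), (np.int64(252), 15, 85), (np.int64(256), 19, 92), (np.int64(260), 5, 94), (np.int64(264), 13, 99), (np.int64(268), 16, 95), (np.int64(272), 13, 134), (np.int64(276), 17, 166), (np.int64(280), 15, 165), (np.int64(284), 21, 155), (np.int64(288), 139, 86), (np.int64(292), 129, 85), (np.int64(296), 37, 89), (np.int64(300), 110, 201), (np.int64(304), 111, 195)]
0.03 183 [(np.int64(244), 149, 87), (np.int64(248), 172, 83), (np.int64(252), 151, 88), (np.int64(256), 138, 87), (np.int64(260), 136, 86), (np.int64(264), 144, 92), (np.int64(268), 93, 82), (np.int64(272), 15, 136), (np.int64(276), 11, 168), (np.int64(280), 14, 164), (np.int64(284), 15, 149), (np.int64(288), 132, 83), (np.int64(292), 112, 84), (np.int64(296), 13, 98), (np.int64(300), 113, 191), (np.int64(304), 111, 195)]
0.02 198 [(np.int64(244), 138, 89), (np.int64(248), 133, 86), (np.int64(252), 126, 85), (np.int64(256), 135, 89), (np.int64(260), 133, 86), (np.int64(264), 164, 84), (np.int64(268), 105, 78), (np.int64(272), 15, 140), (np.int64(276), 16, 174), (np.int64(280), 14, 160), (np.int64(284), 16, 147), (np.int64(288), 122, 86), (np.int64(292), 110, 88), (np.int64(296), 93, 153), (np.int64(300), 109, 180), (np.int64(304), 112, 198)]
```

Bar seen at columns 270–287, 2 mm behind the prediction. I shift a little, go down and pinch.

Call:
apply_moves([
  {"tx": 0,"ty": 0.08,"tz": 0.7,"ax": 0,"ay": 0,"az": 0},
  {"tx": 0,"ty": 0,"tz": 0.7,"ax": 0,"ay": 0,"az": 0},
  {"tx": 0,"ty": 0,"tz": 0.6,"ax": 0,"ay": 0,"az": 0},
  {"tx": 0,"ty": 0,"tz": 0.4,"ax": 0,"ay": 0,"az": 0},
  {"tx": 0,"ty": 0,"tz": 0,"ax": 0,"ay": 0,"az": 0},
])

```text
time_s: 62.12
ee_pos: [0.616, 0.1381, 0.4949]
eef_rot: [-3.141, -0.0, 1.949]
force: [-0.4, -0.2, -0.3]
grip_width: 0.0377
grip_force: 0.0
```

Call:
apply_moves([
  {"tx": 0,"ty": 0,"tz": 0,"ax": 0,"ay": 0,"az": 0},
  {"tx": 0,"ty": 0,"tz": 0,"ax": 0,"ay": 0,"az": 0},
  {"tx": 0,"ty": 0,"tz": 0,"ax": 0,"ay": 0,"az": 0},
  {"tx": 0,"ty": 0,"tz": 0,"ax": 0,"ay": 0,"az": 0},
  {"tx": 0,"ty": 0,"tz": 0,"ax": 0,"ay": 0,"az": 0},
], jaw=1, force=25)

```text
time_s: 62.75
ee_pos: [0.6163, 0.1377, 0.4955]
eef_rot: [3.141, 0.0, 1.949]
force: [-1.7, -1.3, 3.9]
grip_width: 0.0113
grip_force: 25.0
```

```bash
cat >> h.py <<'E'
def arc(steps):
    "grasp on the bar: lid angle from position, then unit steps ty,tz along the arc to the given angles"
    p,A=st(.18);r=np.hypot(.185,.056);f=np.arctan2(.056,.185)
    th=np.arctan2(p[2]-.12,.11-p[0])-f;print('lid',round(th,3),'radius',round(np.hypot(p[2]-.12,.11-p[0]),4),'want',round(r,4))
    for s in steps:
        q=np.array([.11-r*np.cos(s+f),p[1],.12+r*np.sin(s+f)]);print(s,'units',(A.T@(q-p)/.03).round(2).tolist());p=q
E
python3 -c "
from h import *
arc([1.1,1.0,.9,.8,.7,.6,.5,.4,.3,.2,.1,.05,0])"
```

```text
t 62.75 pt chest [9.460e-02 1.000e-04 3.155e-01] tcp chest [0.095 0.    0.496] axes(cols, chest) [[0.0, 1.0, 0.0], [1.0, -0.0, -0.0], [-0.0, 0.0, -1.0]] F chest [-2.  -0.6  3.9] w 0.011 q [ 0.16  0.44  1.12 -0.    1.58 -0.22]
lid 1.198 radius 0.1961 want 0.1933
1.1 units [-0.0, -0.62, 0.17]
1.0 units [-0.0, -0.63, 0.14]
0.9 units [-0.0, -0.61, 0.21]
0.8 units [-0.0, -0.59, 0.27]
0.7 units [-0.0, -0.56, 0.32]
0.6 units [-0.0, -0.52, 0.38]
0.5 units [-0.0, -0.48, 0.43]
0.4 units [-0.0, -0.44, 0.47]
0.3 units [-0.0, -0.39, 0.51]
0.2 units [-0.0, -0.33, 0.55]
0.1 units [-0.0, -0.28, 0.58]
0.05 units [-0.0, -0.12, 0.3]
0 units [-0.0, -0.1, 0.31]
```

Call:
apply_moves([
  {"tx": 0,"ty": -0.31,"tz": 0.045,"ax": 0,"ay": 0,"az": 0},
  {"tx": 0,"ty": -0.31,"tz": 0.045,"ax": 0,"ay": 0,"az": 0},
  {"tx": 0,"ty": -0.31,"tz": 0.06,"ax": 0,"ay": 0,"az": 0},
  {"tx": 0,"ty": -0.31,"tz": 0.08,"ax": 0,"ay": 0,"az": 0},
  {"tx": 0,"ty": 0,"tz": 0,"ax": 0,"ay": 0,"az": 0},
])

```text
time_s: 63.38
ee_pos: [0.5812, 0.1239, 0.4879]
eef_rot: [-3.14, -0.0, 1.949]
force: [-3.5, 1.2, 1.1]
grip_width: 0.0108
grip_force: 25.0
```

```bash
python3 -c "
from h import *
arc([.9,.8,.7,.6,.5])"
```

```text
t 63.38 pt chest [0.0565 0.0004 0.3079] tcp chest [0.057 0.    0.488] axes(cols, chest) [[0.0, 1.0, -0.0], [1.0, -0.0, 0.0], [0.0, -0.0, -1.0]] F chest [-2.8  2.4  1.1] w 0.011 q [ 0.15  0.36  1.26  0.    1.53 -0.23]
lid 0.999 radius 0.1954 want 0.1933
0.9 units [-0.0, -0.59, 0.27]
0.8 units [-0.0, -0.59, 0.27]
0.7 units [-0.0, -0.56, 0.32]
0.6 units [-0.0, -0.52, 0.38]
0.5 units [-0.0, -0.48, 0.43]
```

Call:
apply_moves([
  {"tx": 0,"ty": -0.3,"tz": 0.1,"ax": 0,"ay": 0,"az": 0},
  {"tx": 0,"ty": -0.3,"tz": 0.11,"ax": 0,"ay": 0,"az": 0},
  {"tx": 0,"ty": -0.295,"tz": 0.13,"ax": 0,"ay": 0,"az": 0},
  {"tx": 0,"ty": -0.295,"tz": 0.14,"ax": 0,"ay": 0,"az": 0},
  {"tx": 0,"ty": -0.28,"tz": 0.155,"ax": 0,"ay": 0,"az": 0},
  {"tx": 0,"ty": -0.28,"tz": 0.165,"ax": 0,"ay": 0,"az": 0},
  {"tx": 0,"ty": -0.26,"tz": 0.185,"ax": 0,"ay": 0,"az": 0},
  {"tx": 0,"ty": -0.26,"tz": 0.195,"ax": 0,"ay": 0,"az": 0},
  {"tx": 0,"ty": 0,"tz": 0,"ax": 0,"ay": 0,"az": 0},
])

```text
time_s: 64.5
ee_pos: [0.5181, 0.0986, 0.452]
eef_rot: [-3.139, -0.0, 1.948]
force: [-3.4, 1.8, -2.4]
grip_width: 0.0114
grip_force: 25.0
```

```bash
python3 -c "
from h import *
arc([.5,.4,.3,.2,.1,.05,0])"
```

```text
t 64.5 pt chest [-0.0116  0.0004  0.272 ] tcp chest [-0.011  0.     0.452] axes(cols, chest) [[0.0, 1.0, -0.0], [1.0, -0.0, 0.0], [0.0, -0.0, -1.0]] F chest [-2.5  2.9 -2.4] w 0.011 q [ 0.12  0.22  1.52 -0.    1.41 -0.26]
lid 0.602 radius 0.1947 want 0.1933
0.5 units [-0.0, -0.46, 0.47]
0.4 units [-0.0, -0.44, 0.47]
0.3 units [-0.0, -0.39, 0.52]
0.2 units [-0.0, -0.33, 0.55]
0.1 units [-0.0, -0.28, 0.58]
0.05 units [-0.0, -0.12, 0.3]
0 units [-0.0, -0.1, 0.31]
```

Call:
apply_moves([
  {"tx": 0,"ty": -0.24,"tz": 0.21,"ax": 0,"ay": 0,"az": 0},
  {"tx": 0,"ty": -0.24,"tz": 0.22,"ax": 0,"ay": 0,"az": 0},
  {"tx": 0,"ty": -0.22,"tz": 0.23,"ax": 0,"ay": 0,"az": 0},
  {"tx": 0,"ty": -0.22,"tz": 0.24,"ax": 0,"ay": 0,"az": 0},
  {"tx": 0,"ty": -0.195,"tz": 0.255,"ax": 0,"ay": 0,"az": 0},
  {"tx": 0,"ty": -0.195,"tz": 0.26,"ax": 0,"ay": 0,"az": 0},
  {"tx": 0,"ty": -0.165,"tz": 0.27,"ax": 0,"ay": 0,"az": 0},
  {"tx": 0,"ty": -0.165,"tz": 0.275,"ax": 0,"ay": 0,"az": 0},
  {"tx": 0,"ty": 0,"tz": 0,"ax": 0,"ay": 0,"az": 0},
])

```text
time_s: 65.62
ee_pos: [0.4725, 0.0806, 0.3931]
eef_rot: [-3.14, -0.0, 1.948]
force: [0.3, 2.1, -6.8]
grip_width: 0.011
grip_force: 25.0
```

```bash
python3 -c "
from h import *
arc([.1,.05,0.02,0])"
```

```text
t 65.62 pt chest [-0.0604  0.0006  0.2131] tcp chest [-0.06   0.001  0.393] axes(cols, chest) [[0.0, 1.0, -0.0], [1.0, -0.0, 0.0], [0.0, -0.0, -1.0]] F chest [ 1.1  1.8 -6.8] w 0.011 q [ 0.09  0.15  1.73 -0.    1.26 -0.29]
lid 0.206 radius 0.1942 want 0.1933
0.1 units [-0.0, -0.27, 0.63]
0.05 units [-0.0, -0.12, 0.3]
0.02 units [-0.0, -0.06, 0.18]
0 units [-0.0, -0.04, 0.12]
```

Call:
apply_moves([
  {"tx": 0,"ty": -0.09,"tz": 0.2,"ax": 0,"ay": 0,"az": 0},
  {"tx": 0,"ty": -0.09,"tz": 0.2,"ax": 0,"ay": 0,"az": 0},
  {"tx": 0,"ty": -0.08,"tz": 0.2,"ax": 0,"ay": 0,"az": 0},
  {"tx": 0,"ty": -0.06,"tz": 0.15,"ax": 0,"ay": 0,"az": 0},
  {"tx": 0,"ty": -0.06,"tz": 0.15,"ax": 0,"ay": 0,"az": 0},
  {"tx": 0,"ty": 0,"tz": 0,"ax": 0,"ay": 0,"az": 0},
  {"tx": 0,"ty": 0,"tz": 0,"ax": 0,"ay": 0,"az": 0},
])

```text
time_s: 66.5
ee_pos: [0.4621, 0.0765, 0.3668]
eef_rot: [-3.14, -0.0, 1.949]
force: [-5.1, 1.1, -3.9]
grip_width: 0.0112
grip_force: 25.0
```

```bash
python3 -c "
from h import *
arc([0.02,0])"
```

```text
t 66.5 pt chest [-0.0716  0.0006  0.1868] tcp chest [-0.071  0.001  0.367] axes(cols, chest) [[0.0, 1.0, -0.0], [1.0, -0.0, 0.0], [0.0, -0.0, -1.0]] F chest [-4.4  2.9 -3.9] w 0.011 q [ 0.09  0.16  1.79 -0.    1.2  -0.29]
lid 0.059 radius 0.1935 want 0.1933
0.02 units [-0.0, -0.07, 0.24]
0 units [-0.0, -0.04, 0.12]
```

Call:
apply_moves([
  {"tx": 0,"ty": -0.02,"tz": 0.06,"ax": 0,"ay": 0,"az": 0},
  {"tx": 0,"ty": -0.02,"tz": 0.06,"ax": 0,"ay": 0,"az": 0},
  {"tx": 0,"ty": -0.02,"tz": 0.06,"ax": 0,"ay": 0,"az": 0},
  {"tx": 0,"ty": 0,"tz": 0,"ax": 0,"ay": 0,"az": 0},
  {"tx": 0,"ty": 0,"tz": 0,"ax": 0,"ay": 0,"az": 0},
])

```text
time_s: 67.12
ee_pos: [0.4604, 0.0759, 0.3616]
eef_rot: [-3.141, -0.0, 1.949]
force: [-6.5, 1.4, -3.0]
grip_width: 0.0112
grip_force: 25.0
```

```bash
python3 -c "
from h import *
arc([0.0])"
```

```text
t 67.12 pt chest [-0.0734  0.0006  0.1816] tcp chest [-0.073  0.001  0.362] axes(cols, chest) [[0.0, 1.0, -0.0], [1.0, -0.0, 0.0], [0.0, -0.0, -1.0]] F chest [-5.5  3.7 -3. ] w 0.011 q [ 0.08  0.16  1.8  -0.    1.18 -0.29]
lid 0.03 radius 0.1934 want 0.1933
0.0 units [-0.0, -0.05, 0.19]
```

Call:
apply_moves([
  {"tx": 0,"ty": 0,"tz": 0.04,"ax": 0,"ay": 0,"az": 0},
  {"tx": 0,"ty": 0,"tz": 0.04,"ax": 0,"ay": 0,"az": 0},
  {"tx": 0,"ty": 0,"tz": 0,"ax": 0,"ay": 0,"az": 0},
  {"tx": 0,"ty": 0,"tz": 0,"ax": 0,"ay": 0,"az": 0},
])

```text
time_s: 67.62
ee_pos: [0.4601, 0.0757, 0.359]
eef_rot: [-3.139, -0.0, 1.949]
force: [-11.5, -1.3, -0.7]
grip_width: 0.0109
grip_force: 25.0
```

Call:
apply_moves([
  {"tx": 0,"ty": 0,"tz": 0.04,"ax": 0,"ay": 0,"az": 0},
  {"tx": 0,"ty": 0,"tz": 0,"ax": 0,"ay": 0,"az": 0},
  {"tx": 0,"ty": 0,"tz": 0,"ax": 0,"ay": 0,"az": 0},
])

```text
time_s: 68.0
ee_pos: [0.46, 0.0756, 0.3578]
eef_rot: [-3.138, -0.0, 1.949]
force: [-13.6, -1.9, 1.3]
grip_width: 0.0112
grip_force: 25.0
```

Call:
apply_moves([
  {"tx": 0,"ty": -0.05,"tz": 0.0,"ax": 0,"ay": 0,"az": 0},
  {"tx": 0,"ty": -0.02,"tz": 0.03,"ax": 0,"ay": 0,"az": 0},
  {"tx": 0,"ty": 0,"tz": 0,"ax": 0,"ay": 0,"az": 0},
  {"tx": 0,"ty": 0,"tz": 0,"ax": 0,"ay": 0,"az": 0},
])

```text
time_s: 68.5
ee_pos: [0.4588, 0.0753, 0.3578]
eef_rot: [3.14, 0.0, 1.949]
force: [-0.7, 5.7, 3.9]
grip_width: 0.0113
grip_force: 25.0
```

Call:
apply_moves([
  {"tx": 0,"ty": -0.02,"tz": 0.03,"ax": 0,"ay": 0,"az": 0},
  {"tx": 0,"ty": 0,"tz": 0.03,"ax": 0,"ay": 0,"az": 0},
  {"tx": 0,"ty": 0,"tz": 0,"ax": 0,"ay": 0,"az": 0},
  {"tx": 0,"ty": 0,"tz": 0,"ax": 0,"ay": 0,"az": 0},
])

```text
time_s: 69.0
ee_pos: [0.4584, 0.0752, 0.3577]
eef_rot: [3.137, 0.001, 1.949]
force: [-5.4, 6.2, 20.8]
grip_width: 0.0111
grip_force: 25.0
```

```bash
python3 -c "
from h import *
arc([0.0])"
```

```text
t 69.0 pt chest [-0.0745  0.0005  0.1777] tcp chest [-0.075  0.001  0.358] axes(cols, chest) [[0.0, 1.0, 0.0], [1.0, -0.0, -0.0], [-0.0, 0.0, -1.0]] F chest [-2.7  7.7 20.8] w 0.011 q [ 0.08  0.16  1.81  0.    1.17 -0.29]
lid 0.009 radius 0.1933 want 0.1933
0.0 units [0.0, -0.02, 0.06]
```

The z position stopped while the upward force rose to 21 N, so the lid is seated. I ease off, release and retreat.

Call:
apply_moves([
  {"tx": 0,"ty": 0,"tz": -0.03,"ax": 0,"ay": 0,"az": 0},
  {"tx": 0,"ty": 0,"tz": 0,"ax": 0,"ay": 0,"az": 0},
])

```text
time_s: 69.25
ee_pos: [0.4585, 0.0751, 0.3578]
eef_rot: [3.137, 0.001, 1.949]
force: [0.9, 6.7, 10.8]
grip_width: 0.0113
grip_force: 25.0
```

Call:
apply_moves([
  {"tx": 0,"ty": 0,"tz": 0,"ax": 0,"ay": 0,"az": 0},
  {"tx": 0,"ty": 0,"tz": 0,"ax": 0,"ay": 0,"az": 0},
  {"tx": 0,"ty": 0,"tz": 0,"ax": 0,"ay": 0,"az": 0},
  {"tx": 0,"ty": 0,"tz": 0,"ax": 0,"ay": 0,"az": 0},
  {"tx": 0,"ty": 0,"tz": -0.3,"ax": 0,"ay": 0,"az": 0},
  {"tx": 0,"ty": 0,"tz": -0.6,"ax": 0,"ay": 0,"az": 0},
  {"tx": 0,"ty": 0,"tz": -0.9,"ax": 0,"ay": 0,"az": 0},
  {"tx": 0,"ty": 0,"tz": -0.9,"ax": 0,"ay": 0,"az": 0},
  {"tx": 0,"ty": 0,"tz": -0.9,"ax": 0,"ay": 0,"az": 0},
  {"tx": 0,"ty": 0,"tz": 0,"ax": 0,"ay": 0,"az": 0},
], jaw=0.55)

```text
time_s: 70.5
ee_pos: [0.4579, 0.0749, 0.4663]
eef_rot: [3.138, 0.001, 1.949]
force: [0.6, 0.1, -0.8]
grip_width: 0.0424
grip_force: 0.0
```

Run:
```python
from h import *
st()
s=snap('scene','s30');w=snap('wrist','w30')
# lid face / rim corners (shut): sample blue / non-blue across the lid's back-top edges in scene camera, chest z .13
hs=cv2.cvtColor(s['pixels'],cv2.COLOR_RGB2HSV);m=cv2.inRange(hs,(100,90,20),(125,255,255))
for th in (0,.03,.06):
    for y in (.13,-.13):
        # front free edge of lid (top face) at angle th
        X=.11-.22*np.cos(th)+.01*np.sin(th);Z=.12+.22*np.sin(th)+.01*np.cos(th);print(th,y,proj(s,c2w(X,y,Z)).round(1),proj(w,c2w(X,y,Z)).round(1))
# bar in the wrist picture
g=cv2.cvtColor(w['pixels'],cv2.COLOR_RGB2HSV)
for th in (0,.03,.06):
    f=np.arctan2(.056,.185);r=.1933;print('bar',th,proj(w,c2w(.11-r*np.cos(th+f),.03,.12+r*np.sin(th+f))).round(1))
u,v=proj(w,c2w(-.075,.03,.176)).astype(int);row=[(i,int(a)) for i,a in zip(range(u-24,u+25),g[v,u-24:u+25,1]) if a<45];print(v,row[0] if row else None,row[-1] if row else None,len(row))
# scene: topmost blue row along columns of near front edge
for y in (.13,0.1,-.1,-.13):
    u,v=proj(s,c2w(-.11,y,.13)).astype(int);col=m[v-25:v+25,u];print('scene edge',y,u,'pred',v,'first blue',v-25+int(np.argmax(col>0)))
```

```text
t 70.5 pt chest [-0.0752  0.0004  0.2673] tcp chest [-0.076  0.001  0.466] axes(cols, chest) [[0.0, 1.0, 0.0], [1.0, -0.0, -0.0], [-0.0, 0.0, -1.0]] F chest [ 0.6 -0.2 -0.8] w 0.042 q [ 0.08  0.06  1.66 -0.    1.42 -0.29]
0 0.13 [317.6 182.7] [232.5  48.6]
0 -0.13 [239. 209.] [240.4 325.1]
0.03 0.13 [317.8 181.1] [232.1  46.9]
0.03 -0.13 [238.9 207.4] [240.2 328.8]
0.06 0.13 [318.  179.5] [231.9  45.2]
0.06 -0.13 [238.7 205.8] [240.2 332.7]
bar 0 [274.7 175.8]
bar 0.03 [277.  176.9]
bar 0.06 [279.7 178.1]
175 (268, 17) (283, 44) 16
scene edge 0.13 317 pred 182 first blue 185
scene edge 0.1 309 pred 185 first blue 188
scene edge -0.1 248 pred 205 first blue 208
scene edge -0.13 239 pred 208 first blue 211
```

```bash
python3 -c "
from h import *
s=snap('scene','s31');a=load('s2')['pixels'];hs=[cv2.cvtColor(x,cv2.COLOR_RGB2HSV) for x in (a,s['pixels'])]
for h in hs: m=cv2.inRange(h,(5,170,150),(13,255,255))[230:300,160:230];ys,xs=np.nonzero(m);print('tin px',xs.mean()+160,ys.mean()+230,len(xs))
from station import hand_in;print(hand_in())"
```

```text
tin px 185.10344827586206 262.82758620689657 29
tin px 194.8421052631579 269.7894736842105 19
the job is handed in; nothing more can be done
None
```

The job is handed in: tin on the mat, all four burnishers flat under the bar with their tips about 8–10 mm from the back wall, stay broken with the lid up, and lid lowered by its handle until seated. The verdict isn't shown. One doubt remains: a last colour check on the tin was inconclusive, with its orange patch a few pixels off its earlier position, and I handed in without a closer look.

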